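# Raise the spray-booth sash onto its catch and load the shell crate

## Robot

A 6-joint arm with a two-finger parallel gripper is mounted at the origin on the work surface. World frame = base frame: x ahead of the robot, y to its left, z up, the work surface at z = 0. Lengths are in m, angles in rad, forces in N, time in s.
With the tool pointing down it reaches from about 0.425 to 0.925 m from the base axis. Payload 12.5 kg.
Tool frame: the origin (TCP) lies midway between the tips of the shut fingers; the grasp point (between the pads) lies 19 mm behind it; y points along the fingers, z is the direction in which the jaws open and shut, and the axes are right-handed (so a half turn about y gives the same grasp; the last joint's range is limited). The gripper opens to 85 mm and grips with 20 to 120 N. Pads are 22 mm wide; open, the fingers measure 114 mm over their backs; the gripper's body (76 mm by 85 mm) begins 54 mm behind the grasp point. The pads swing forward as they close: fully open they stand 13 mm farther back than shut.
Start: joints at [-1.322, 0.491, 1.559, -0, 1.092, -0.106], TCP at [0.217, -0.586, 0.231] pointing down, gripper open.
Joint ranges: [-3.1, 3.1], [-0.84, 2.19], [0.05, 2.79], [-1.13, 4.28], [0.06, 2.93], [-2.69, 2.69]. Speed limits (rad/s): [2.22, 2.22, 2.79, 3.14, 3.14, 3.14].

## Interface

Orientations are given as [roll, pitch, yaw] about the fixed x, y, z axes, in that order (R = Rz(yaw) Ry(pitch) Rx(roll)).
In Python, from station import arm gives the robot as it stands. The module is installed in compiled form; this text tells all that it offers.
- The arm moves only by the tool play_rows, never from a script. Its argument "steps" is a list of rows, each an object with "delta_rot": the turn, a rotation vector about the tool's x, y, z in degrees, a list of three; "offset": the shift along the tool's x, y, z in mm, a list of three; "jaw": the gripper's target within -1 to 1 (shut at 1, half-way at 0, fully open at -1). In form: [{"delta_rot": [rx, ry, rz], "offset": [dx, dy, dz], "jaw": jaw}, ...]. A call has 1 to 20 rows; each row is the pose to reach, as a shift and turn from the pose commanded when the call began, along the tool's axes at that moment; what a row does not reach only later rows make up. A row lasts 1/12 s, in which the tool goes at most 41.7 mm and 7.16 degrees, less where a joint would pass 70% of its speed; a pose out of reach is approached as far as the arm can. A call with a gripper value outside its range is refused whole. The fingers move at their own pace and stop on an object; "grip_force" is the grip in N (left out, the last holds). Time passes only in rows, so rows that repeat a pose let the fingers close. It gives the time, the measured TCP pose, the force and the opening at its end, in the units of the state.
- arm.sense(): the state, without advancing time (a new reading comes with each control period).
- arm.snapshot(name): name is "scene" or "top"; returns a dict with "image" (420x560x3 uint8, red, green, blue), "z_map" (420x560 float32, m along the optical axis (not along the pixel's ray), 0 where there is no reading), "intrinsics" (3x3 intrinsics, pixels), "R" (3x3) and "t" (3): a world point X has camera coordinates R X + t. Camera axes: x right, y down, z forward; pixel columns grow to the right and rows downward; lengths in m; the calibration is good to about 2 mm. A picture is of the moment at which its call begins.
- arm.hand_in(): hands the job in, once; it reports no verdict.
Trained networks look in a picture, given as the dict that the camera call returned (one of the last four; its "shot" number tells which), for a name from the list of things; names that differ only in an ending like _2 or _b are one class to them, and where a whole thing is asked for, a point or a joint stands for the part that bears it (a point fixed in the world has none). Each returns a list of dicts, best first, with "score" (0 to 1); they miss things now and then, are a little off and sometimes report something else, mostly with a low value. They report only what shows in the picture. A call takes as long as a camera call.
- arm.trace(picture, label): "mask" (420x560 bool, what is visible of it) and "extent" ([left, top, right, bottom] in pixels, round what is visible of it).
The state is a dict: "time_s": time; "joint_positions": joint angles; "qvel": joint speeds; "joint_efforts": joint torques, N m; "tool_pos": TCP position; "ee_rot": TCP orientation; "ft_force": force on the tool from outside, world axes, zero at the start; "moment": the same for the moment, N m; "gripper_width": opening from 0.0 (shut) to 1.0 (fully open).
Only numpy, scipy, OpenCV 4.12 (cv2) and the standard library are available. Lean on these libraries where they do the work, as an engineer would, in place of code of your own. Each camera call takes 0.05 s, during which the arm holds its last target.

## Task

Open the little varnish booth: push its clear sash up by the lip along its lower edge to the height mark, on until you feel it meet the rubber buffer, and let it back down so that its spring catch holds it there. Do not force the sash. Then slide the crate of shells in under it, wholly behind the sash, and leave the jar, bottle and brush tin where they stand.

Things in the scene. Friction and masses are not known exactly. Their poses are not given: they have to be found in the camera images.
- booth: Bench-top varnish booth, fixed: clear panes in an aluminium frame, 500 mm wide, 560 high. Origin on the bench under the middle of the sash pane; +x points into the booth, +y to its left, z up. Its flat deck, 12 mm thick, 500 wide, runs from 200 mm in front of the sash to 240 behind. Opening between the front posts 432 mm wide; back pane 234 mm behind the sash.
- sash: Clear sliding pane, 428 mm wide, 254 high, moves straight up and down; origin and axes as lip. A counterweight carries most of its weight, but it stays 2 to 6 N too heavy: it sinks back slowly (damper 40 N per m/s, friction 1 N) unless held or caught. At rest its lip is 80 mm above the deck. A push or knock of more than 20 N damages it.
- lip (a point): Middle of the lower front edge of the sash's finger lip, a level aluminium ledge 424 mm long, 10 thick, that sticks out 32 mm from the sash towards the robot, all along its lower edge. Its flat underside is at this height; the point lies 35 mm in front of booth's origin. Axes as booth. Below it all is free down to the deck.
- mark (a point): Height mark: middle of a flat steel pointer tab, 26 x 34 x 5 mm, outside the grey catch housing on the right front post; its height varies. Hidden inside: a light spring catch (under 2 N to pass) that holds the lip's underside level with the mark to within 11 mm (how far off must be felt), and a rubber buffer met 3 mm above that resting height, giving about 8 N per mm for 3 mm, then solid.
- crate_center (a point): Centre, half-way up, 20 mm above the underside, of a small open wooden crate of brown snail shells (fixed in it), 90 mm deep (x), 130 wide (y), walls 32 high, corner posts 39 high, 0.35 kg. It stands on the deck in front of the sash; its +x points roughly into the booth.
- crate_near_left (a point): The crate's near left outer corner as seen from the robot, 20 mm above its underside: 45 mm towards -x and 65 mm towards +y of crate_center in the crate's axes.
- crate_near_right (a point): The crate's near right outer corner, likewise: 45 mm towards -x and 65 mm towards -y of crate_center.
- varnish_jar: Bystander: amber glass jar, 60 mm across, 75 mm high, on the deck at the left side pane inside the booth. Origin under its centre.
- glue_bottle: Bystander: white bottle, 52 mm across, 150 mm high, on the bench to the left of the booth's deck. Origin under its centre.
- brush_tin: Bystander: open steel tin with three brushes, 68 mm across, about 190 mm high with the brushes, on the bench to the right of the deck. Origin under its centre.

How it is judged:
On the way, in this order (a step that is already met when the one before it is completed fails the run):
1. the sash hangs on its catch at the mark, let go (lip within 13 mm of the mark's height, still, not touched) (z of lip in the frame of mark between -0.013 and 0.013 m and linear speed of sash below 0.004 m/s and contact force between each of the arm, the fingers and sash below 0.3 N), for 0.4 s.
2. the crate has been slid in under the sash, both near corners behind it (x of each of crate_near_left, crate_near_right in the frame of booth above 0.006 m), for 0.2 s.
At the end, for the whole second after the job is handed in: The sash hangs still on its catch with the lip within 13 mm of the mark's height, and the crate stands flat on the deck inside the booth with both near corners at least 6 mm behind the middle of the sash pane (all of step 2 and z of lip in the frame of mark between -0.013 and 0.013 m and linear speed of sash below 0.004 m/s and z of crate_center in the frame of booth below 0.036 m and angle between crate_center's own z axis and vertical below 0.05 rad); the robot touches nothing.
It fails at once if the sash is pushed or struck with more than 20 N (contact force between any of the fingers, the arm and sash above 20 N).
It fails at once if the crate is tipped (angle between crate_center's own z axis and vertical above 0.3 rad).
It fails at once if the jar, bottle or brush tin is moved more than 25 mm (distance of any of varnish_jar, glue_bottle, brush_tin from where it was at the start of the episode above 0.025 m).
It also fails if it takes over 72 s, if anything falls off the work surface, if the arm or the gripper's body presses on something with over 40 N, if the wrist force passes 120 N, or if a joint passes its speed limit or range.

## Working session

There is one attempt and no reset: what is moved stays moved. The work goes in short steps, Python scripts to look and compute and a tool call to move; the robot and the scene stay as the last step left them, time stands still between calls to the robot, and variables do not carry over. Pictures are saved under pics/ and viewed, and the job is handed in when it is done.

Besides the shell and the picture viewer there is one more tool, called after "Call:" as name(argument=value, ...) on one line, values as JSON. play_rows: Moves the arm, as the interface text tells. Its arguments: {"type":"object","properties":{"steps":{"type":"array"},"grip_force":{"type":"number"}},"required":["steps"]}

```bash
mkdir -p pics; ls; cat > h.py <<'E'
import numpy as np, cv2
from station import arm
from scipy.spatial.transform import Rotation as Ro
def save(p,n): cv2.imwrite('pics/'+n,cv2.cvtColor(p['image'],cv2.COLOR_RGB2BGR))
def px2w(p,u,v,z=None):
    K=np.array(p['intrinsics']);R=np.array(p['R']);t=np.array(p['t'])
    if z is None: z=p['z_map'][int(v),int(u)]
    return R.T@(np.linalg.inv(K)@np.array([u,v,1.])*z-t)
def ray_plane(p,u,v,h):
    K=np.array(p['intrinsics']);R=np.array(p['R']);t=np.array(p['t'])
    c=-R.T@t; d=R.T@(np.linalg.inv(K)@np.array([u,v,1.])); return c+d*(h-c[2])/d[2]
def cloud(p,m):
    v,u=np.nonzero(m&(p['z_map']>0)); z=p['z_map'][v,u]
    K=np.array(p['intrinsics']);R=np.array(p['R']);t=np.array(p['t'])
    c=np.linalg.inv(K)@np.vstack([u*z,v*z,z]); return (R.T@(c-t[:,None])).T
def proj(p,X):
    c=np.array(p['R'])@np.array(X)+np.array(p['t']);q=np.array(p['intrinsics'])@c;return q[:2]/q[2]
E
python3 - <<'E'
from h import *
print(arm.sense())
for n in('scene','top'):
    p=arm.snapshot(n); save(p,n+'0.png'); print(n,(-np.array(p['R']).T@p['t']).round(3),p['intrinsics'][0][0])
    for l in('booth','sash','lip','mark','crate_center','varnish_jar','glue_bottle','brush_tin'):
        for r in arm.trace(p,l)[:2]:
            c=cloud(p,r['mask']); print(l,round(r['score'],2),r['extent'],r['mask'].sum(),np.median(c,0).round(3) if len(c) else None, c.min(0).round(3) if len(c) else 0,c.max(0).round(3)if len(c) else 0)
E
```

```text
pics
{'time_s': 0.0, 'joint_positions': array([-1.32161133e+00,  4.91565717e-01,  1.55943977e+00,  1.04297481e-06,
        1.09170293e+00, -1.05610334e-01]), 'qvel': array([-0.00062035,  0.00220119,  0.00061636,  0.00086556, -0.00189359,
        0.00129113]), 'joint_efforts': array([-1.29744734e-03, -6.18447733e+01, -2.61586654e+01, -2.27236083e-04,
        4.20263212e-03, -1.05175593e-05]), 'tool_pos': array([ 0.2170846 , -0.58585201,  0.23072725]), 'ee_rot': array([-1.57190578e+00,  1.18537532e-04, -2.78679787e+00]), 'ft_force': array([0.33098845, 0.95957859, 0.36282093]), 'moment': array([-0.01571775,  0.00438372, -0.01460503]), 'gripper_width': 0.9991885043505339}
scene [ 0.509 -0.737  1.15 ] 460.58847990742265
booth 0.7 [213.0, 1.6, 440.8, 320.3] 48654 [ 0.741 -0.169  0.47 ] [ 0.451 -0.339 -0.694] [1.256 1.994 0.631]
sash 0.61 [264.9, 96.7, 292.5, 282.0] 2713 [ 0.666 -0.023  0.109] [ 0.622 -0.221  0.009] [0.743 0.205 0.35 ]
sash 0.54 [227.7, 109.4, 242.5, 150.5] 497 [0.606 0.36  0.08 ] [ 0.581  0.346 -0.003] [0.644 0.503 0.155]
lip 0.76 [263.5, 98.1, 292.6, 284.5] 2738 [ 0.665 -
[... 641 characters left out ...]
289] [1.254 0.389 0.631]
sash 0.92 [192.5, 168.5, 378.5, 224.8] 6176 [ 0.667 -0.016  0.199] [ 0.618 -0.228  0.002] [0.782 0.2   0.353]
lip 0.84 [195.9, 173.9, 378.3, 225.7] 6192 [ 0.667 -0.016  0.197] [ 0.618 -0.249  0.002] [0.786 0.203 0.353]
mark 0.77 [379.8, 192.7, 413.5, 221.1] 486 [ 0.637 -0.285  0.261] [ 0.616 -0.336 -0.001] [ 0.667 -0.254  0.276]
crate_center 0.91 [249.4, 240.3, 298.7, 275.0] 1471 [0.544 0.007 0.029] [ 0.496 -0.056  0.006] [0.589 0.072 0.056]
glue_bottle 0.87 [131.9, 221.1, 159.9, 240.5] 441 [0.598 0.365 0.098] [ 0.579  0.35  -0.005] [0.634 0.426 0.156]
brush_tin 0.84 [415.9, 261.5, 453.9, 289.2] 680 [ 0.491 -0.427  0.059] [ 0.457 -0.505 -0.007] [ 0.523 -0.395  0.198]
```

View pics/scene0.png

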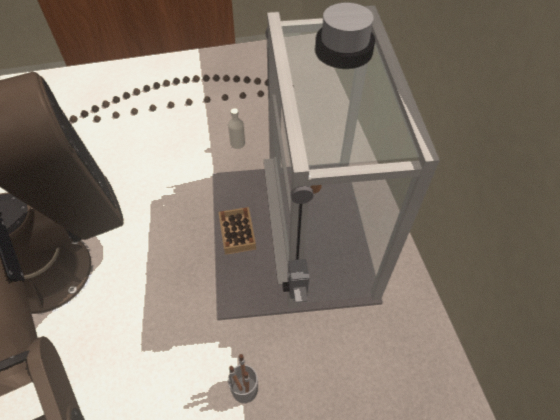

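View pics/top0.png

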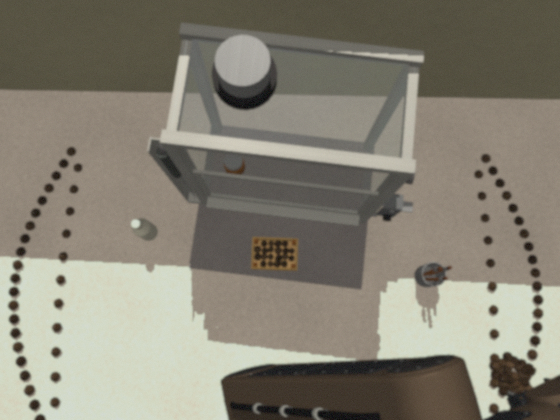

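```bash
python3 - <<'E'
from h import *
p=arm.snapshot('top'); im=cv2.cvtColor(p['image'],cv2.COLOR_RGB2BGR)
cv2.imwrite('pics/c1.png',cv2.resize(im[130:300,140:460],None,fx=2.5,fy=2.5,interpolation=cv2.INTER_CUBIC))
s=arm.snapshot('scene'); im2=cv2.cvtColor(s['image'],cv2.COLOR_RGB2BGR)
cv2.imwrite('pics/c2.png',cv2.resize(im2[230:320,210:330],None,fx=6,fy=6,interpolation=cv2.INTER_CUBIC))
for q,n in((p,'top'),(s,'scene')):
    m=arm.trace(q,'lip')[0]['mask']; c=cloud(q,m); h,e=np.histogram(c[:,2],np.arange(0,.36,.01)); print(n,h)
    k=c[(c[:,2]>.09)&(c[:,2]<.12)]; print(len(k),np.median(k[:,2]))
    (cx,cy),wh,a=cv2.minAreaRect(k[:,:2].astype(np.float32)); print('lip rect',cx,cy,wh,a)
    print('line',np.polyfit(k[:,1],k[:,0],1))
    m=arm.trace(q,'mark')[0]['mask']; c=cloud(q,m); h,e=np.histogram(c[:,2],np.arange(0,.3,.005)); print('mark',[(round(e[i],3),h[i]) for i in range(len(h)) if h[i]>5])
    m=arm.trace(q,'crate_center')[0]['mask']; c=cloud(q,m); k=c[c[:,2]>.035]
    r=cv2.minAreaRect(k[:,:2].astype(np.float32)); print('crate',r,cv2.boxPoints(r).round(3).tolist())
    try:
        m=arm.trace(q,'varnish_jar');print('jar',[(r['score'],r['extent'],np.median(cloud(q,r['mask']),0)) for r in m[:2]])
    except Exception as x: print(x)
for uv in((190,265),(362,288)): print(ray_plane(p,*uv,.012))
E
```

```text
top [   5    8    0    0    0    0    0    1    0  488 1257  179  138  119
  137  135  128  136  140  154  141  150  158  160  158  167  178  157
  192  171  192  185  127  167  700]
1924 0.1022096067905148
lip rect 0.6556844115257263 -0.013963073492050171 (0.42435750365257263, 0.0345052070915699) 83.73328399658203
line [0.10900548 0.65839676]
mark [(np.float64(0.0), np.int64(14)), (np.float64(0.185), np.int64(8)), (np.float64(0.195), np.int64(11)), (np.float64(0.2), np.int64(34)), (np.float64(0.205), np.int64(29)), (np.float64(0.21), np.int64(7)), (np.float64(0.215), np.int64(6)), (np.float64(0.22), np.int64(14)), (np.float64(0.225), np.int64(24)), (np.float64(0.23), np.int64(81)), (np.float64(0.235), np.int64(20)), (np.float64(0.24), np.int64(8)), (np.float64(0.25), np.int64(14)), (np.float64(0.255), np.int64(13)), (np.float64(0.26), np.int64(27)), (np.float64(0.265), np.int64(145)), (np.float64(0.27), np.int64(80))]
crate ((0.5442314743995667, 0.007700067013502121), (0.1298981010913849, 0.09085597842931747), 88.91145324707031) [[0.49799999594688416, -0.0560000017285347], [0.587999
[... 719 characters left out ...]
225), np.int64(16)), (np.float64(0.23), np.int64(174)), (np.float64(0.235), np.int64(28)), (np.float64(0.24), np.int64(20)), (np.float64(0.245), np.int64(25)), (np.float64(0.25), np.int64(21)), (np.float64(0.255), np.int64(31)), (np.float64(0.26), np.int64(34)), (np.float64(0.265), np.int64(198)), (np.float64(0.27), np.int64(175))]
crate ((0.546549916267395, 0.007851354777812958), (0.13592275977134705, 0.08980114758014679), 89.2123794555664) [[0.5009999871253967, -0.05900000035762787], [0.5910000205039978, -0.061000000685453415], [0.5920000076293945, 0.07500000298023224], [0.503000020980835, 0.07599999755620956]]
jar []
[0.51006302 0.25074615 0.012     ]
[ 0.45212557 -0.24357655  0.012     ]
```

View pics/c1.png

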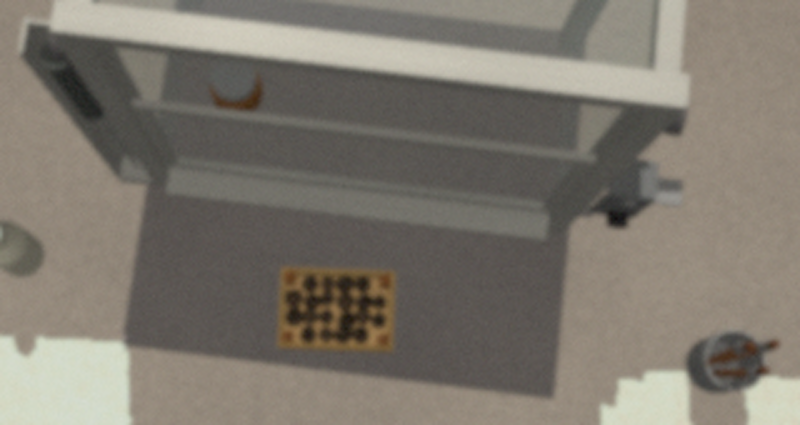

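View pics/c2.png

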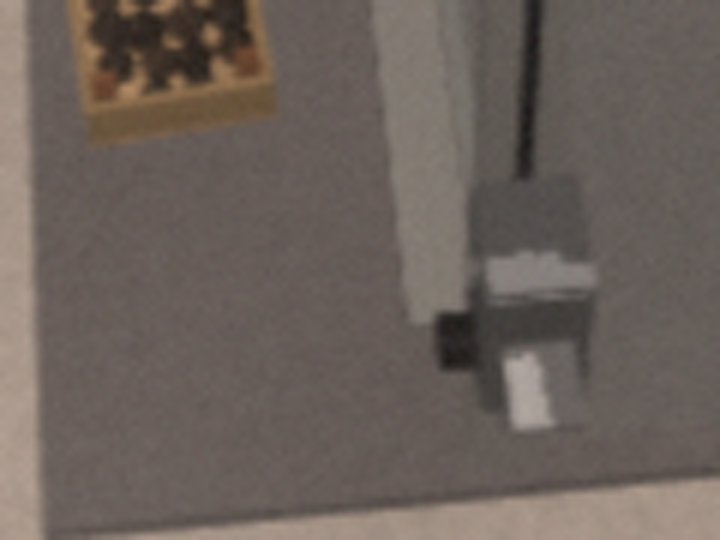

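```bash
cat >> h.py <<'E'
def Rt(yaw,pit,flip=1):
    "tool y forward at yaw, pitched down pit (deg); z horizontal; flip=1: z to the left"
    a,b=np.radians([yaw,pit]); y=np.array([np.cos(b)*np.cos(a),np.cos(b)*np.sin(a),-np.sin(b)])
    z=flip*np.array([-np.sin(a),np.cos(a),0]); return np.c_[np.cross(y,z),y,z]
def plan(pos,R=None,base=None):
    s=arm.sense(); R0=Ro.from_euler('xyz',s['ee_rot']); p0=np.array(s['tool_pos'])
    off=R0.inv().apply(np.array(pos)-p0)*1000
    rv=(R0.inv()*Ro.from_matrix(R)).as_rotvec(degrees=True) if R is not None else np.zeros(3)
    print('offset',off.round(1),'rot',rv.round(1)); return off,rv
O=np.array([.6746,-.016,0]); YB=-6.3
def b2w(b): return O+Ro.from_euler('z',YB,degrees=True).apply(b)
def w2b(w): return Ro.from_euler('z',-YB,degrees=True).apply(np.array(w)-O)
E
python3 - <<'E'
from h import *
p=arm.snapshot('top');s=arm.snapshot('scene')
for q in(p,s):
    m=arm.trace(q,'mark')[0]['mask']; c=cloud(q,m); b=np.array([w2b(x) for x in c])
    for lo,hi in((.22,.245),(.26,.28)):
        k=b[(b[:,2]>lo)&(b[:,2]<hi)]; print(lo,len(k),np.median(k,0).round(4),np.percentile(k,[5,95],axis=0).round(3).tolist())
    k=b[(b[:,2]>.222)&(b[:,2]<.24)&(b[:,1]<-.29)]; print(np.histogram(k[:,2],np.arange(.222,.241,.002))[0])
    m=q['z_map']>0;c=cloud(q,m);k=c[(abs(c[:,0]-.5)<.03)&(abs(c[:,1]-.17)<.05)];print('deck z',np.median(k[:,2]))
print('jar approx',w2b(ray_plane(p,234,168,.06)))
plan([.38,-.18,.40])
E
```

```text
0.22 142 [-0.001  -0.3046  0.2324] [[-0.016, -0.32, 0.224], [0.016, -0.247, 0.241]]
0.26 259 [-0.0006 -0.27    0.2691] [[-0.015, -0.287, 0.263], [0.02, -0.247, 0.273]]
[ 0  1  7 15 24 30 21  4  1]
deck z 0.008912595666291068
0.22 249 [ 0.006  -0.2992  0.233 ] [[-0.012, -0.32, 0.227], [0.02, -0.286, 0.242]]
0.26 409 [ 0.0061 -0.2679  0.2697] [[-0.011, -0.288, 0.264], [0.024, -0.243, 0.273]]
[ 0  0  1 13 45 74 34  3  0]
deck z 0.00946871108130126
jar approx [0.09637822 0.15681581 0.06      ]
offset [-293.8 -168.7 -324.2] rot [0. 0. 0.]
```

Call:
play_rows(steps=[{"delta_rot": [0, 0, 0], "offset": [-100, -169, -100], "jaw": -1}, {"delta_rot": [0, 0, 0], "offset": [-100, -169, -100], "jaw": -1}, {"delta_rot": [0, 0, 0], "offset": [-100, -169, -100], "jaw": -1}, {"delta_rot": [0, 0, 0], "offset": [-294, -169, -324], "jaw": -1}, {"delta_rot": [0, 0, 0], "offset": [-294, -169, -324], "jaw": -1}, {"delta_rot": [0, 0, 0], "offset": [-294, -169, -324], "jaw": -1}, {"delta_rot": [0, 0, 0], "offset": [-294, -169, -324], "jaw": -1}, {"delta_rot": [0, 0, 0], "offset": [-294, -169, -324], "jaw": -1}, {"delta_rot": [0, 0, 0], "offset": [-294, -169, -324], "jaw": -1}, {"delta_rot": [0, 0, 0], "offset": [-294, -169, -324], "jaw": -1}, {"delta_rot": [0, 0, 0], "offset": [-294, -169, -324], "jaw": -1}, {"delta_rot": [0, 0, 0], "offset": [-294, -169, -324], "jaw": -1}])

```text
time_s: 2.6
tool_pos: [0.3806, -0.1775, 0.4013]
ee_rot: [-1.57, 0.001, -2.786]
ft_force: [0.4, -0.3, 0.7]
gripper_width: 1.001
```

```bash
python3 - <<'E'
from h import *
s=arm.sense();print(s)
R=Ro.from_euler('xyz',s['ee_rot']).as_matrix();print(R.round(3))
E
```

```text
{'time_s': 2.6, 'joint_positions': array([-5.94182192e-01,  3.57566453e-02,  1.74196266e+00,  2.76603793e-04,
        1.36250440e+00,  6.21186952e-01]), 'qvel': array([ 0.83859857, -0.09035588, -0.08640985, -0.00295157,  0.17484819,
        0.82297502]), 'joint_efforts': array([-6.39345065e+00, -3.35547280e+01, -2.86298454e+01,  1.59685750e-02,
       -1.11549245e-01, -1.09693363e+00]), 'tool_pos': array([ 0.38055839, -0.17750213,  0.40130484]), 'ee_rot': array([-1.56984067e+00,  1.01685718e-03, -2.78622200e+00]), 'ft_force': array([ 0.4338909 , -0.26254542,  0.70632952]), 'moment': array([-0.04360228, -0.00398192, -0.008469  ]), 'gripper_width': 1.0006448010575004}
[[-0.938  0.001  0.348]
 [-0.348 -0.001 -0.938]
 [-0.001 -1.     0.001]]
```

```bash
cat >> h.py <<'E'
E6=np.array([[0,0,-1],[-1,0,0],[0,1,0]],float)  # cols: x=-ly,y=lz,z=-lx
P=dict(l2=.56,l3=.408,h=.186,L=.26,lat=.066)
def fk(q,P=P):
    r=Ro.from_euler
    A=r('z',q[0]); B=A*r('y',q[1]+q[2]); C=B*r('z',q[3])*r('y',q[4])*r('z',q[5])
    w=A.apply([P['l2']*np.sin(q[1]),P['lat'],P['h']+P['l2']*np.cos(q[1])])+B.apply([0,0,P['l3']])
    R=C.as_matrix()@E6; return w+P['L']*R[:,1],R
LO=[-3.1,-.84,.05,-1.13,.06,-2.69];HI=[3.1,2.19,2.79,4.28,2.93,2.69]
def ik(pos,R,q0):
    from scipy.optimize import least_squares
    f=lambda q:np.r_[(fk(q)[0]-pos)*5,(fk(q)[1]-R).ravel()]
    o=least_squares(f,np.clip(q0,np.array(LO)+.01,np.array(HI)-.01),bounds=(LO,HI)); return o.x,abs(o.fun).max()
def rows(qs):
    s=arm.sense();q0=np.array(s['joint_positions'])
    p0=np.array(s['tool_pos']);R0=Ro.from_euler('xyz',s['ee_rot'])
    pm,Rm=fk(q0); print('model err',(pm-p0).round(4),(Ro.from_matrix(Rm).inv()*R0).magnitude())
    for q in qs:
        p,R=fk(q); off=R0.inv().apply(p-pm)*1000; rv=(R0.inv()*Ro.from_matrix(R)).as_rotvec(degrees=True)
        print(np.round(q,2),'p',p.round(3),'off',off.round(0),'rot',rv.round(0))
E
python3 - <<'E'
from h import *
q=np.array(arm.sense()['joint_positions'])
rows([q+[0,0,0,a,0,0] for a in(.4,.8,1.2)])
for fl in(1,-1):
    for q6 in(-1.6,1.6):
        print(fl,ik(b2w([-.15,-.14,.2]),Rt(YB,20,fl),[-.4,.7,2.2,3.14,1.2,q6]))
E
```

```text
model err [ 0.0042 -0.0027  0.0005] 9.461354227335469e-16
[-0.59  0.04  1.74  0.4   1.36  0.62] p [ 0.444 -0.1    0.421] off [-83. -20. -54.] rot [-13.   5.  18.]
[-0.59  0.04  1.74  0.8   1.36  0.62] p [ 0.5   -0.038  0.477] off [-158.  -75.  -93.] rot [-26.   9.  36.]
[-0.59  0.04  1.74  1.2   1.36  0.62] p [ 0.545 -0.002  0.561] off [-212. -159. -111.] rot [-39.  14.  55.]
1 (array([-0.62619878,  0.43344192,  2.59280923,  2.60080807,  1.12209091,
        1.63388777]), np.float64(4.2508011000030876e-10))
1 (array([-0.62619878,  0.43344192,  2.59280923,  2.60080807,  1.12209091,
        1.63388778]), np.float64(1.693881146458409e-11))
-1 (array([-0.62619878,  0.43344192,  2.59280923,  2.60080807,  1.12209091,
       -1.50770488]), np.float64(1.587077691489469e-11))
-1 (array([-0.40579548,  0.14665797,  2.26836308,  4.28      ,  0.06      ,
        2.69      ]), np.float64(0.5535681810675452))
```

```bash
python3 - <<'E'
from h import *
q=np.array(arm.sense()['joint_positions'])
g=np.array([-.65,.42,2.55,2.6,1.12,1.63])
rows([q+(g-q)*t-np.array([.3,0,0,0,0,0])*np.sin(np.pi*t) for t in(.15,.3,.45,.6,.75,.9,1)])
E
```

```text
model err [ 0.0042 -0.0027  0.0005] 9.461354227335469e-16
[-0.74  0.09  1.86  0.39  1.33  0.77] p [ 0.405 -0.15   0.35 ] off [-30.  52. -21.] rot [-19.  24.  13.]
[-0.85  0.15  1.98  0.78  1.29  0.92] p [ 0.442 -0.139  0.333] off [-68.  69. -19.] rot [-38.  49.  24.]
[-0.92  0.21  2.11  1.17  1.25  1.08] p [ 0.483 -0.147  0.332] off [-104.   70.    3.] rot [-57.  74.  33.]
[-0.91  0.27  2.23  1.56  1.22  1.23] p [ 0.518 -0.164  0.328] off [-131.   74.   31.] rot [-77.  97.  39.]
[-0.85  0.32  2.35  1.95  1.18  1.38] p [ 0.539 -0.174  0.305] off [-147.   97.   48.] rot [-95. 120.  39.]
[-0.74  0.38  2.47  2.34  1.14  1.53] p [ 0.539 -0.171  0.259] off [-148.  143.   45.] rot [ 105. -137.  -33.]
[-0.65  0.42  2.55  2.6   1.12  1.63] p [ 0.523 -0.163  0.218] off [-135.  184.   32.] rot [  92. -127.  -25.]
```

Call:
play_rows(steps=[{"delta_rot": [-19, 24, 13], "offset": [-30, 52, -21], "jaw": 1}, {"delta_rot": [-19, 24, 13], "offset": [-30, 52, -21], "jaw": 1}, {"delta_rot": [-19, 24, 13], "offset": [-30, 52, -21], "jaw": 1}, {"delta_rot": [-19, 24, 13], "offset": [-30, 52, -21], "jaw": 1}, {"delta_rot": [-19, 24, 13], "offset": [-30, 52, -21], "jaw": 1}, {"delta_rot": [-38, 49, 24], "offset": [-68, 69, -19], "jaw": 1}, {"delta_rot": [-38, 49, 24], "offset": [-68, 69, -19], "jaw": 1}, {"delta_rot": [-38, 49, 24], "offset": [-68, 69, -19], "jaw": 1}, {"delta_rot": [-38, 49, 24], "offset": [-68, 69, -19], "jaw": 1}, {"delta_rot": [-38, 49, 24], "offset": [-68, 69, -19], "jaw": 1}, {"delta_rot": [-57, 74, 33], "offset": [-104, 70, 3], "jaw": 1}, {"delta_rot": [-57, 74, 33], "offset": [-104, 70, 3], "jaw": 1}, {"delta_rot": [-57, 74, 33], "offset": [-104, 70, 3], "jaw": 1}, {"delta_rot": [-57, 74, 33], "offset": [-104, 70, 3], "jaw": 1}, {"delta_rot": [-57, 74, 33], "offset": [-104, 70, 3], "jaw": 1}, {"delta_rot": [-77, 97, 39], "offset": [-131, 74, 31], "jaw": 1}, {"delta_rot": [-77, 97, 39], "offset": [-131, 74, 31], "jaw": 1}, {"delta_rot": [-77, 97, 39], "offset": [-131, 74, 31], "jaw": 1}, {"delta_rot": [-77, 97, 39], "offset": [-131, 74, 31], "jaw": 1}, {"delta_rot": [-77, 97, 39], "offset": [-131, 74, 31], "jaw": 1}])

```text
time_s: 4.27
tool_pos: [0.5134, -0.1634, 0.3255]
ee_rot: [-2.82, -0.526, 1.847]
ft_force: [0.5, 0.0, -0.3]
gripper_width: -0.002
```

```bash
python3 - <<'E'
from h import *
s=arm.sense();print(s['time_s'],s['joint_positions'].round(3),s['tool_pos'],s['ft_force'])
q=np.array(s['joint_positions'])
# fit
D=[([-1.32161,.491566,1.55944,0,1.0917,-.10561],[.21708,-.58585,.23073]),([-.594182,.035757,1.741963,.000277,1.3625,.621187],[.38056,-.1775,.401305]),(q,s['tool_pos'])]
from scipy.optimize import least_squares
ks=list(P)
f=lambda x:np.r_[np.concatenate([fk(d[0],dict(zip(ks,x)))[0]-np.array(d[1]) for d in D])*100,(x-np.array(list(P.values())))*.01]
o=least_squares(f,list(P.values()));print(dict(zip(ks,o.x.round(4))),o.fun.round(3)/100)
pm,Rm=fk(q); print((Ro.from_matrix(Rm).inv()*Ro.from_euler('xyz',s['ee_rot'])).magnitude())
E
```

```text
4.2667 [-0.911  0.321  2.195  1.579  1.221  1.204] [ 0.51337254 -0.16337807  0.3255372 ] [ 0.52157729  0.0109847  -0.2787631 ]
{'l2': np.float64(0.5441), 'l3': np.float64(0.4004), 'h': np.float64(0.1979), 'L': np.float64(0.257), 'lat': np.float64(0.0653)} [-0.00293  0.00919  0.00487 -0.00284  0.00122  0.00108  0.01049 -0.01166
 -0.00595 -0.      -0.       0.      -0.      -0.     ]
5.658071270369156e-16
```

```bash
sed -i 's/^P=dict.*/P=dict(l2=.5441,l3=.4004,h=.1979,L=.257,lat=.0653)/' h.py; python3 - <<'E'
from h import *
q=np.array(arm.sense()['joint_positions'])
g,e=ik(b2w([-.15,-.14,.14]),Rt(YB,20,1),[-.6,.5,2.5,2.6,1.1,1.6]);print(g,e)
rows([q+(g-q)*t for t in(.33,.66,1)])
plan(b2w([-.15,-.14,.14]),Rt(YB,20,1))
E
```

```text
[-0.61885617  0.66848111  2.60369749  2.65150231  1.33640443  1.50552335] 3.7299330291062915e-12
model err [ 0.0104 -0.0117 -0.006 ] 5.658071270369156e-16
[-0.81  0.44  2.33  1.93  1.26  1.3 ] p [ 0.547 -0.152  0.277] off [-8. 42. 33.] rot [-10.  24.   1.]
[-0.72  0.55  2.46  2.29  1.3   1.4 ] p [ 0.546 -0.143  0.216] off [-30.  61.  87.] rot [-18.  47.   7.]
[-0.62  0.67  2.6   2.65  1.34  1.51] p [ 0.51  -0.139  0.14 ] off [-57.  52. 167.] rot [-26.  67.  19.]
offset [-71.9  58.1 162.8] rot [-25.8  66.8  19.3]
```

Call:
play_rows(steps=[{"delta_rot": [-10, 24, 1], "offset": [-12, 43, 32], "jaw": 1}, {"delta_rot": [-10, 24, 1], "offset": [-12, 43, 32], "jaw": 1}, {"delta_rot": [-10, 24, 1], "offset": [-12, 43, 32], "jaw": 1}, {"delta_rot": [-10, 24, 1], "offset": [-12, 43, 32], "jaw": 1}, {"delta_rot": [-18, 47, 7], "offset": [-38, 62, 85], "jaw": 1}, {"delta_rot": [-18, 47, 7], "offset": [-38, 62, 85], "jaw": 1}, {"delta_rot": [-18, 47, 7], "offset": [-38, 62, 85], "jaw": 1}, {"delta_rot": [-18, 47, 7], "offset": [-38, 62, 85], "jaw": 1}, {"delta_rot": [-26, 67, 19], "offset": [-72, 58, 163], "jaw": 1}, {"delta_rot": [-26, 67, 19], "offset": [-72, 58, 163], "jaw": 1}, {"delta_rot": [-26, 67, 19], "offset": [-72, 58, 163], "jaw": 1}, {"delta_rot": [-26, 67, 19], "offset": [-72, 58, 163], "jaw": 1}, {"delta_rot": [-26, 67, 19], "offset": [-72, 58, 163], "jaw": 1}, {"delta_rot": [-26, 67, 19], "offset": [-72, 58, 163], "jaw": 1}])

```text
time_s: 5.43
tool_pos: [0.5111, -0.1399, 0.1408]
ee_rot: [-1.583, -1.231, -0.092]
ft_force: [0.3, -0.1, -0.1]
gripper_width: 0.003
```

```bash
python3 - <<'E'
from h import *
s=arm.sense();print(s['time_s'],s['joint_positions'].round(3),s['tool_pos'],s['ft_force'],w2b(s['tool_pos']))
p=arm.snapshot('scene');save(p,'s1.png')
plan(b2w([-.15,-.14,.06]),Rt(YB,20,1))
plan(b2w([-.022,-.14,.06]),Rt(YB,20,1))
print(s['ee_rot'])
g,e=ik(b2w([-.02,-.14,.06]),Rt(YB,20,1),s['joint_positions']);print(g,e)
E
```

```text
5.4333 [-0.624  0.759  2.563  2.646  1.39   1.475] [ 0.51111771 -0.1399209   0.14081173] [ 0.26742215 -0.0987636  -0.05249434] [-0.14889664 -0.14111216  0.14081173]
offset [-77.2  25.9   2. ] rot [-0.2  0.4  0.6]
offset [-34.7 146.7   1.2] rot [-0.2  0.4  0.6]
[-1.58339444 -1.23125986 -0.09201719]
[-0.46323429  0.87110287  2.27677938  2.78909803  1.22763251  1.56848556] 1.2256902159890615e-09
```

View pics/s1.png

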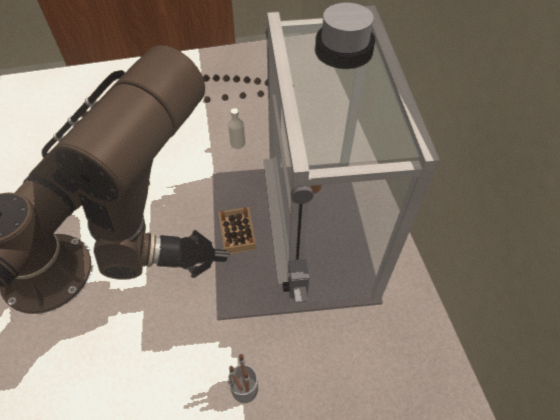

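Call:
play_rows(steps=[{"delta_rot": [0, 0, 0], "offset": [-77, 26, 2], "jaw": 1}, {"delta_rot": [0, 0, 0], "offset": [-77, 26, 2], "jaw": 1}, {"delta_rot": [0, 0, 0], "offset": [-77, 26, 2], "jaw": 1}, {"delta_rot": [0, 0, 0], "offset": [-77, 26, 2], "jaw": 1}, {"delta_rot": [0, 0, 0], "offset": [-60, 75, 1], "jaw": 1}, {"delta_rot": [0, 0, 0], "offset": [-48, 110, 1], "jaw": 1}, {"delta_rot": [0, 0, 0], "offset": [-37, 140, 1], "jaw": 1}, {"delta_rot": [0, 0, 0], "offset": [-32, 153, 1], "jaw": 1}, {"delta_rot": [0, 0, 0], "offset": [-32, 153, 1], "jaw": 1}, {"delta_rot": [0, 0, 0], "offset": [-32, 153, 1], "jaw": 1}])

```text
time_s: 6.32
tool_pos: [0.6437, -0.1537, 0.0639]
ee_rot: [-1.584, -1.235, -0.093]
ft_force: [-0.2, 0.1, -0.4]
gripper_width: -0.002
```

```bash
python3 - <<'E'
from h import *
s=arm.sense();print(s['time_s'],s['joint_positions'].round(3),s['tool_pos'],s['ft_force'],w2b(s['tool_pos']))
R=Ro.from_euler('xyz',s['ee_rot']).as_matrix();print('up in tool',(R.T@[0,0,1]).round(3))
p=arm.snapshot('scene');im=cv2.cvtColor(p['image'],cv2.COLOR_RGB2BGR)
cv2.imwrite('pics/s2.png',cv2.resize(im[180:320,180:340],None,fx=4,fy=4,interpolation=cv2.INTER_CUBIC))
E
```

```text
6.3167 [-0.463  0.905  2.236  2.786  1.234  1.566] [ 0.64368119 -0.15367886  0.0639163 ] [-0.23129005  0.10632903 -0.36298442] [-0.01562399 -0.14024027  0.0639163 ]
up in tool [ 0.944 -0.33  -0.004]
```

View pics/s2.png

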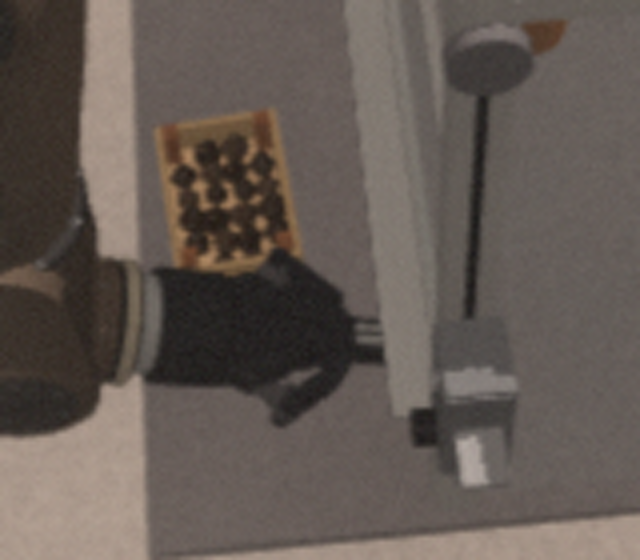

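Call:
play_rows(steps=[{"delta_rot": [0, 0, 0], "offset": [1.9, -0.7, 0], "jaw": 1}, {"delta_rot": [0, 0, 0], "offset": [3.8, -1.3, 0], "jaw": 1}, {"delta_rot": [0, 0, 0], "offset": [5.7, -2, 0], "jaw": 1}, {"delta_rot": [0, 0, 0], "offset": [6.6, -2.3, 0], "jaw": 1}, {"delta_rot": [0, 0, 0], "offset": [7.6, -2.6, 0], "jaw": 1}, {"delta_rot": [0, 0, 0], "offset": [8.5, -3, 0], "jaw": 1}, {"delta_rot": [0, 0, 0], "offset": [9.4, -3.3, 0], "jaw": 1}, {"delta_rot": [0, 0, 0], "offset": [10.4, -3.6, 0], "jaw": 1}, {"delta_rot": [0, 0, 0], "offset": [11.3, -4, 0], "jaw": 1}, {"delta_rot": [0, 0, 0], "offset": [12.3, -4.3, 0], "jaw": 1}, {"delta_rot": [0, 0, 0], "offset": [13.2, -4.6, 0], "jaw": 1}, {"delta_rot": [0, 0, 0], "offset": [14.2, -5, 0], "jaw": 1}, {"delta_rot": [0, 0, 0], "offset": [15.1, -5.3, 0], "jaw": 1}])

```text
time_s: 7.45
tool_pos: [0.6435, -0.1537, 0.0751]
ee_rot: [-1.577, -1.229, -0.1]
ft_force: [-0.2, -0.6, -1.4]
gripper_width: -0.0
```

```bash
python3 - <<'E'
from h import *
s=arm.sense();print(s['time_s'],s['tool_pos'],s['ft_force'],w2b(s['tool_pos']))
E
```

```text
7.45 [ 0.64352195 -0.15367341  0.07510781] [-0.22462419 -0.62910155 -1.39620354] [-0.01578287 -0.14025232  0.07510781]
```

Call:
play_rows(steps=[{"delta_rot": [0, 0, 0], "offset": [0.9, -0.3, 0], "jaw": 1}, {"delta_rot": [0, 0, 0], "offset": [1.9, -0.7, 0], "jaw": 1}, {"delta_rot": [0, 0, 0], "offset": [2.8, -1, 0], "jaw": 1}, {"delta_rot": [0, 0, 0], "offset": [3.8, -1.3, 0], "jaw": 1}, {"delta_rot": [0, 0, 0], "offset": [4.7, -1.7, 0], "jaw": 1}, {"delta_rot": [0, 0, 0], "offset": [5.7, -2, 0], "jaw": 1}, {"delta_rot": [0, 0, 0], "offset": [6.6, -2.3, 0], "jaw": 1}, {"delta_rot": [0, 0, 0], "offset": [7.6, -2.6, 0], "jaw": 1}])

```text
time_s: 8.12
tool_pos: [0.6434, -0.1536, 0.083]
ee_rot: [-1.577, -1.229, -0.101]
ft_force: [-0.4, 0.0, -6.8]
gripper_width: -0.001
```

```bash
python3 - <<'E'
from h import *
s=arm.sense();print(s['time_s'],s['tool_pos'],s['ft_force'],w2b(s['tool_pos']))
E
```

```text
8.1167 [ 0.64343573 -0.15363419  0.0829657 ] [-0.40557444  0.04896937 -6.80829554] [-0.01587287 -0.1402228   0.0829657 ]
```

Call:
play_rows(steps=[{"delta_rot": [0, 0, 0], "offset": [1.4, -0.5, 0], "jaw": 1}, {"delta_rot": [0, 0, 0], "offset": [3.3, -1.2, 0], "jaw": 1}, {"delta_rot": [0, 0, 0], "offset": [5.7, -2, 0], "jaw": 1}, {"delta_rot": [0, 0, 0], "offset": [8.5, -3, 0], "jaw": 1}, {"delta_rot": [0, 0, 0], "offset": [11.3, -4, 0], "jaw": 1}, {"delta_rot": [0, 0, 0], "offset": [14.2, -5, 0], "jaw": 1}, {"delta_rot": [0, 0, 0], "offset": [17, -5.9, 0], "jaw": 1}, {"delta_rot": [0, 0, 0], "offset": [19.8, -6.9, 0], "jaw": 1}, {"delta_rot": [0, 0, 0], "offset": [22.7, -7.9, 0], "jaw": 1}, {"delta_rot": [0, 0, 0], "offset": [25.5, -8.9, 0], "jaw": 1}, {"delta_rot": [0, 0, 0], "offset": [28.3, -9.9, 0], "jaw": 1}, {"delta_rot": [0, 0, 0], "offset": [31.2, -10.9, 0], "jaw": 1}, {"delta_rot": [0, 0, 0], "offset": [34, -11.9, 0], "jaw": 1}, {"delta_rot": [0, 0, 0], "offset": [36.8, -12.9, 0], "jaw": 1}, {"delta_rot": [0, 0, 0], "offset": [39.6, -13.9, 0], "jaw": 1}, {"delta_rot": [0, 0, 0], "offset": [42.5, -14.9, 0], "jaw": 1}, {"delta_rot": [0, 0, 0], "offset": [45.3, -15.8, 0], "jaw": 1}, {"delta_rot": [0, 0, 0], "offset": [48.1, -16.8, 0], "jaw": 1}, {"delta_rot": [0, 0, 0], "offset": [51, -17.8, 0], "jaw": 1}, {"delta_rot": [0, 0, 0], "offset": [52.9, -18.5, 0], "jaw": 1}])

```text
time_s: 9.78
tool_pos: [0.6437, -0.1536, 0.1395]
ee_rot: [-1.577, -1.229, -0.101]
ft_force: [-5.8, -0.9, -7.1]
gripper_width: -0.002
```

```bash
python3 - <<'E'
from h import *
s=arm.sense();print(s['time_s'],s['tool_pos'],s['ft_force'],w2b(s['tool_pos']))
p=arm.snapshot('scene');im=cv2.cvtColor(p['image'],cv2.COLOR_RGB2BGR)
cv2.imwrite('pics/s3.png',cv2.resize(im[180:320,180:340],None,fx=4,fy=4,interpolation=cv2.INTER_CUBIC))
E
```

```text
9.7833 [ 0.64367436 -0.15359847  0.13945219] [-5.77621782 -0.88949415 -7.09118993] [-0.0156396  -0.14016111  0.13945219]
```

View pics/s3.png

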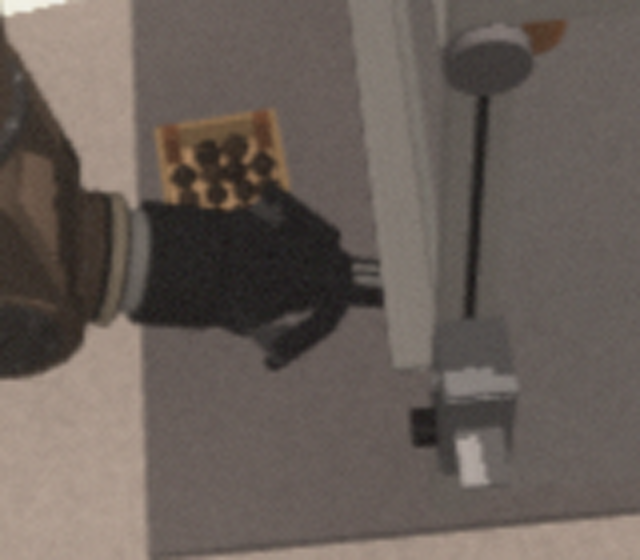

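Call:
play_rows(steps=[{"delta_rot": [0, 0, 0], "offset": [0.6, -1.8, 0], "jaw": 1}, {"delta_rot": [0, 0, 0], "offset": [2.5, -2.6, 0], "jaw": 1}, {"delta_rot": [0, 0, 0], "offset": [5.3, -3.6, 0], "jaw": 1}, {"delta_rot": [0, 0, 0], "offset": [8.1, -4.6, 0], "jaw": 1}, {"delta_rot": [0, 0, 0], "offset": [10.9, -5.6, 0], "jaw": 1}, {"delta_rot": [0, 0, 0], "offset": [13.7, -6.6, 0], "jaw": 1}, {"delta_rot": [0, 0, 0], "offset": [16.5, -7.6, 0], "jaw": 1}, {"delta_rot": [0, 0, 0], "offset": [19.3, -8.7, 0], "jaw": 1}, {"delta_rot": [0, 0, 0], "offset": [22.1, -9.7, 0], "jaw": 1}, {"delta_rot": [0, 0, 0], "offset": [24.9, -10.7, 0], "jaw": 1}, {"delta_rot": [0, 0, 0], "offset": [27.7, -11.7, 0], "jaw": 1}, {"delta_rot": [0, 0, 0], "offset": [30.5, -12.7, 0], "jaw": 1}, {"delta_rot": [0, 0, 0], "offset": [33.3, -13.7, 0], "jaw": 1}, {"delta_rot": [0, 0, 0], "offset": [36.1, -14.8, 0], "jaw": 1}, {"delta_rot": [0, 0, 0], "offset": [38.9, -15.8, 0], "jaw": 1}, {"delta_rot": [0, 0, 0], "offset": [41.7, -16.8, 0], "jaw": 1}, {"delta_rot": [0, 0, 0], "offset": [44.5, -17.8, 0], "jaw": 1}, {"delta_rot": [0, 0, 0], "offset": [46, -18.3, 0], "jaw": 1}])

```text
time_s: 11.33
tool_pos: [0.6421, -0.1533, 0.1891]
ee_rot: [-1.578, -1.23, -0.1]
ft_force: [1.5, -1.7, -7.6]
gripper_width: -0.001
```

```bash
python3 - <<'E'
from h import *
s=arm.sense();print(s['time_s'],s['tool_pos'],s['ft_force'],w2b(s['tool_pos']))
E
```

```text
11.3333 [ 0.64206939 -0.15329281  0.18907511] [ 1.47260152 -1.66017302 -7.63425999] [-0.01726843 -0.14003342  0.18907511]
```

Call:
play_rows(steps=[{"delta_rot": [0, 0, 0], "offset": [1.9, -0.8, 0], "jaw": 1}, {"delta_rot": [0, 0, 0], "offset": [3.8, -1.5, 0], "jaw": 1}, {"delta_rot": [0, 0, 0], "offset": [5.7, -2.2, 0], "jaw": 1}, {"delta_rot": [0, 0, 0], "offset": [6.6, -2.5, 0], "jaw": 1}, {"delta_rot": [0, 0, 0], "offset": [7.6, -2.8, 0], "jaw": 1}, {"delta_rot": [0, 0, 0], "offset": [8.5, -3, 0], "jaw": 1}, {"delta_rot": [0, 0, 0], "offset": [8.5, -3, 0], "jaw": 1}])

```text
time_s: 11.92
tool_pos: [0.642, -0.1533, 0.1978]
ee_rot: [-1.578, -1.23, -0.1]
ft_force: [-0.7, -1.7, -5.4]
gripper_width: -0.001
```

Call:
play_rows(steps=[{"delta_rot": [0, 0, 0], "offset": [0.5, -0.2, 0], "jaw": 1}, {"delta_rot": [0, 0, 0], "offset": [0.9, -0.3, 0], "jaw": 1}, {"delta_rot": [0, 0, 0], "offset": [0.9, -0.3, 0], "jaw": 1}])

```text
time_s: 12.17
tool_pos: [0.6421, -0.1533, 0.1985]
ee_rot: [-1.577, -1.229, -0.1]
ft_force: [-0.8, -1.2, -5.7]
gripper_width: 0.0
```

Call:
play_rows(steps=[{"delta_rot": [0, 0, 0], "offset": [0.5, -0.2, 0], "jaw": 1}, {"delta_rot": [0, 0, 0], "offset": [0.9, -0.3, 0], "jaw": 1}, {"delta_rot": [0, 0, 0], "offset": [0.9, -0.3, 0], "jaw": 1}])

```text
time_s: 12.42
tool_pos: [0.6421, -0.1533, 0.1995]
ee_rot: [-1.577, -1.229, -0.1]
ft_force: [-1.0, 0.6, -6.6]
gripper_width: 0.005
```

Call:
play_rows(steps=[{"delta_rot": [0, 0, 0], "offset": [0.5, -0.2, 0], "jaw": 1}, {"delta_rot": [0, 0, 0], "offset": [0.9, -0.3, 0], "jaw": 1}, {"delta_rot": [0, 0, 0], "offset": [0.9, -0.3, 0], "jaw": 1}])

```text
time_s: 12.67
tool_pos: [0.6421, -0.1532, 0.2005]
ee_rot: [-1.578, -1.229, -0.1]
ft_force: [-1.8, -0.4, -6.6]
gripper_width: 0.0
```

Call:
play_rows(steps=[{"delta_rot": [0, 0, 0], "offset": [0.5, -0.2, 0], "jaw": 1}, {"delta_rot": [0, 0, 0], "offset": [0.9, -0.3, 0], "jaw": 1}, {"delta_rot": [0, 0, 0], "offset": [0.9, -0.3, 0], "jaw": 1}])

```text
time_s: 12.92
tool_pos: [0.6421, -0.1533, 0.2014]
ee_rot: [-1.578, -1.229, -0.1]
ft_force: [-1.8, -0.6, -6.5]
gripper_width: -0.001
```

Call:
play_rows(steps=[{"delta_rot": [0, 0, 0], "offset": [0.5, -0.2, 0], "jaw": 1}, {"delta_rot": [0, 0, 0], "offset": [0.9, -0.3, 0], "jaw": 1}, {"delta_rot": [0, 0, 0], "offset": [0.9, -0.3, 0], "jaw": 1}])

```text
time_s: 13.17
tool_pos: [0.6421, -0.1532, 0.2024]
ee_rot: [-1.578, -1.229, -0.1]
ft_force: [-3.4, -0.4, -6.1]
gripper_width: 0.001
```

Call:
play_rows(steps=[{"delta_rot": [0, 0, 0], "offset": [0.4, -0.5, 0], "jaw": 1}, {"delta_rot": [0, 0, 0], "offset": [0.8, -0.7, 0], "jaw": 1}, {"delta_rot": [0, 0, 0], "offset": [0.8, -0.7, 0], "jaw": 1}])

```text
time_s: 13.42
tool_pos: [0.642, -0.1533, 0.2036]
ee_rot: [-1.578, -1.23, -0.1]
ft_force: [-0.6, -0.1, -6.2]
gripper_width: -0.004
```

Call:
play_rows(steps=[{"delta_rot": [0, 0, 0], "offset": [0.5, -0.2, 0], "jaw": 1}, {"delta_rot": [0, 0, 0], "offset": [0.9, -0.4, 0], "jaw": 1}, {"delta_rot": [0, 0, 0], "offset": [0.9, -0.4, 0], "jaw": 1}])

```text
time_s: 13.67
tool_pos: [0.6419, -0.1532, 0.2046]
ee_rot: [-1.578, -1.23, -0.1]
ft_force: [0.9, -0.1, -6.1]
gripper_width: -0.003
```

Call:
play_rows(steps=[{"delta_rot": [0, 0, 0], "offset": [0.5, -0.2, 0], "jaw": 1}, {"delta_rot": [0, 0, 0], "offset": [0.9, -0.3, 0], "jaw": 1}, {"delta_rot": [0, 0, 0], "offset": [0.9, -0.3, 0], "jaw": 1}])

```text
time_s: 13.92
tool_pos: [0.6418, -0.1532, 0.2054]
ee_rot: [-1.578, -1.23, -0.1]
ft_force: [1.8, -1.2, -5.4]
gripper_width: -0.003
```

Call:
play_rows(steps=[{"delta_rot": [0, 0, 0], "offset": [0.5, -0.2, 0], "jaw": 1}, {"delta_rot": [0, 0, 0], "offset": [0.9, -0.3, 0], "jaw": 1}, {"delta_rot": [0, 0, 0], "offset": [0.9, -0.3, 0], "jaw": 1}])

```text
time_s: 14.17
tool_pos: [0.6418, -0.1532, 0.2063]
ee_rot: [-1.578, -1.23, -0.1]
ft_force: [0.3, -1.0, -5.5]
gripper_width: 0.004
```

Call:
play_rows(steps=[{"delta_rot": [0, 0, 0], "offset": [0.5, -0.2, 0], "jaw": 1}, {"delta_rot": [0, 0, 0], "offset": [0.9, -0.3, 0], "jaw": 1}, {"delta_rot": [0, 0, 0], "offset": [0.9, -0.3, 0], "jaw": 1}])

```text
time_s: 14.42
tool_pos: [0.6418, -0.1532, 0.2072]
ee_rot: [-1.578, -1.23, -0.1]
ft_force: [0.7, 0.1, -6.6]
gripper_width: 0.002
```

Call:
play_rows(steps=[{"delta_rot": [0, 0, 0], "offset": [0.5, -0.2, 0], "jaw": 1}, {"delta_rot": [0, 0, 0], "offset": [0.9, -0.3, 0], "jaw": 1}, {"delta_rot": [0, 0, 0], "offset": [0.9, -0.3, 0], "jaw": 1}])

```text
time_s: 14.67
tool_pos: [0.6418, -0.1532, 0.2082]
ee_rot: [-1.578, -1.229, -0.1]
ft_force: [0.7, -0.4, -5.3]
gripper_width: -0.0
```

Call:
play_rows(steps=[{"delta_rot": [0, 0, 0], "offset": [0.5, -0.2, 0], "jaw": 1}, {"delta_rot": [0, 0, 0], "offset": [0.9, -0.3, 0], "jaw": 1}, {"delta_rot": [0, 0, 0], "offset": [0.9, -0.3, 0], "jaw": 1}])

```text
time_s: 14.92
tool_pos: [0.6418, -0.1532, 0.2091]
ee_rot: [-1.578, -1.23, -0.1]
ft_force: [1.6, 0.4, -6.5]
gripper_width: -0.003
```

Call:
play_rows(steps=[{"delta_rot": [0, 0, 0], "offset": [0.5, -0.2, 0], "jaw": 1}, {"delta_rot": [0, 0, 0], "offset": [0.9, -0.3, 0], "jaw": 1}, {"delta_rot": [0, 0, 0], "offset": [0.9, -0.3, 0], "jaw": 1}])

```text
time_s: 15.17
tool_pos: [0.6418, -0.1532, 0.2101]
ee_rot: [-1.578, -1.23, -0.1]
ft_force: [0.0, -1.0, -5.9]
gripper_width: -0.003
```

Call:
play_rows(steps=[{"delta_rot": [0, 0, 0], "offset": [0.5, -0.2, 0], "jaw": 1}, {"delta_rot": [0, 0, 0], "offset": [0.9, -0.3, 0], "jaw": 1}, {"delta_rot": [0, 0, 0], "offset": [0.9, -0.3, 0], "jaw": 1}])

```text
time_s: 15.42
tool_pos: [0.6418, -0.1532, 0.211]
ee_rot: [-1.577, -1.23, -0.1]
ft_force: [0.2, -1.1, -5.4]
gripper_width: -0.001
```

Call:
play_rows(steps=[{"delta_rot": [0, 0, 0], "offset": [0.5, -0.2, 0], "jaw": 1}, {"delta_rot": [0, 0, 0], "offset": [0.9, -0.3, 0], "jaw": 1}, {"delta_rot": [0, 0, 0], "offset": [0.9, -0.3, 0], "jaw": 1}])

```text
time_s: 15.67
tool_pos: [0.6418, -0.1532, 0.212]
ee_rot: [-1.578, -1.229, -0.1]
ft_force: [-0.5, -1.4, -5.1]
gripper_width: 0.004
```

Call:
play_rows(steps=[{"delta_rot": [0, 0, 0], "offset": [0.5, -0.2, 0], "jaw": 1}, {"delta_rot": [0, 0, 0], "offset": [0.9, -0.3, 0], "jaw": 1}, {"delta_rot": [0, 0, 0], "offset": [0.9, -0.3, 0], "jaw": 1}])

```text
time_s: 15.92
tool_pos: [0.6419, -0.1532, 0.2129]
ee_rot: [-1.578, -1.229, -0.1]
ft_force: [-0.6, -0.7, -6.0]
gripper_width: 0.001
```

Call:
play_rows(steps=[{"delta_rot": [0, 0, 0], "offset": [0.5, -0.2, 0], "jaw": 1}, {"delta_rot": [0, 0, 0], "offset": [0.9, -0.3, 0], "jaw": 1}, {"delta_rot": [0, 0, 0], "offset": [0.9, -0.3, 0], "jaw": 1}])

```text
time_s: 16.17
tool_pos: [0.6419, -0.1532, 0.2139]
ee_rot: [-1.578, -1.229, -0.1]
ft_force: [-1.7, -0.8, -6.2]
gripper_width: -0.003
```

Call:
play_rows(steps=[{"delta_rot": [0, 0, 0], "offset": [0.5, -0.3, 0], "jaw": 1}, {"delta_rot": [0, 0, 0], "offset": [0.9, -0.5, 0], "jaw": 1}, {"delta_rot": [0, 0, 0], "offset": [0.9, -0.5, 0], "jaw": 1}])

```text
time_s: 16.42
tool_pos: [0.6418, -0.1532, 0.215]
ee_rot: [-1.578, -1.23, -0.1]
ft_force: [0.5, -0.4, -5.7]
gripper_width: 0.002
```

Call:
play_rows(steps=[{"delta_rot": [0, 0, 0], "offset": [0.5, -0.2, 0], "jaw": 1}, {"delta_rot": [0, 0, 0], "offset": [0.9, -0.3, 0], "jaw": 1}, {"delta_rot": [0, 0, 0], "offset": [0.9, -0.3, 0], "jaw": 1}])

```text
time_s: 16.67
tool_pos: [0.6418, -0.1532, 0.2159]
ee_rot: [-1.578, -1.23, -0.1]
ft_force: [1.1, -0.2, -7.0]
gripper_width: 0.002
```

Call:
play_rows(steps=[{"delta_rot": [0, 0, 0], "offset": [0.5, -0.2, 0], "jaw": 1}, {"delta_rot": [0, 0, 0], "offset": [0.9, -0.3, 0], "jaw": 1}, {"delta_rot": [0, 0, 0], "offset": [0.9, -0.3, 0], "jaw": 1}])

```text
time_s: 16.92
tool_pos: [0.6418, -0.1532, 0.2168]
ee_rot: [-1.578, -1.23, -0.1]
ft_force: [0.7, -0.4, -6.2]
gripper_width: -0.003
```

Call:
play_rows(steps=[{"delta_rot": [0, 0, 0], "offset": [0.5, -0.2, 0], "jaw": 1}, {"delta_rot": [0, 0, 0], "offset": [0.9, -0.3, 0], "jaw": 1}, {"delta_rot": [0, 0, 0], "offset": [0.9, -0.3, 0], "jaw": 1}])

```text
time_s: 17.17
tool_pos: [0.6418, -0.1532, 0.2177]
ee_rot: [-1.578, -1.23, -0.1]
ft_force: [0.6, -0.8, -6.4]
gripper_width: -0.002
```

Call:
play_rows(steps=[{"delta_rot": [0, 0, 0], "offset": [0.5, -0.2, 0], "jaw": 1}, {"delta_rot": [0, 0, 0], "offset": [0.9, -0.3, 0], "jaw": 1}, {"delta_rot": [0, 0, 0], "offset": [0.9, -0.3, 0], "jaw": 1}])

```text
time_s: 17.42
tool_pos: [0.6418, -0.1532, 0.2187]
ee_rot: [-1.578, -1.23, -0.1]
ft_force: [-0.1, -0.8, -5.5]
gripper_width: -0.003
```

Call:
play_rows(steps=[{"delta_rot": [0, 0, 0], "offset": [0.5, -0.2, 0], "jaw": 1}, {"delta_rot": [0, 0, 0], "offset": [0.9, -0.3, 0], "jaw": 1}, {"delta_rot": [0, 0, 0], "offset": [0.9, -0.3, 0], "jaw": 1}])

```text
time_s: 17.67
tool_pos: [0.6418, -0.1532, 0.2196]
ee_rot: [-1.578, -1.23, -0.1]
ft_force: [0.2, -1.2, -5.6]
gripper_width: 0.0
```

Call:
play_rows(steps=[{"delta_rot": [0, 0, 0], "offset": [0.5, -0.2, 0], "jaw": 1}, {"delta_rot": [0, 0, 0], "offset": [0.9, -0.3, 0], "jaw": 1}, {"delta_rot": [0, 0, 0], "offset": [0.9, -0.3, 0], "jaw": 1}])

```text
time_s: 17.92
tool_pos: [0.6419, -0.1532, 0.2206]
ee_rot: [-1.578, -1.23, -0.1]
ft_force: [1.2, -0.4, -5.4]
gripper_width: -0.003
```

Call:
play_rows(steps=[{"delta_rot": [0, 0, 0], "offset": [0.5, -0.2, 0], "jaw": 1}, {"delta_rot": [0, 0, 0], "offset": [0.9, -0.3, 0], "jaw": 1}, {"delta_rot": [0, 0, 0], "offset": [0.9, -0.3, 0], "jaw": 1}])

```text
time_s: 18.17
tool_pos: [0.6419, -0.1532, 0.2215]
ee_rot: [-1.578, -1.23, -0.1]
ft_force: [-1.5, -2.1, -6.5]
gripper_width: 0.002
```

Call:
play_rows(steps=[{"delta_rot": [0, 0, 0], "offset": [0.5, -0.2, 0], "jaw": 1}, {"delta_rot": [0, 0, 0], "offset": [0.9, -0.4, 0], "jaw": 1}, {"delta_rot": [0, 0, 0], "offset": [0.9, -0.4, 0], "jaw": 1}])

```text
time_s: 18.42
tool_pos: [0.6418, -0.1532, 0.2225]
ee_rot: [-1.578, -1.23, -0.1]
ft_force: [-0.1, -0.4, -6.2]
gripper_width: -0.0
```

Call:
play_rows(steps=[{"delta_rot": [0, 0, 0], "offset": [0.5, -0.2, 0], "jaw": 1}, {"delta_rot": [0, 0, 0], "offset": [0.9, -0.3, 0], "jaw": 1}, {"delta_rot": [0, 0, 0], "offset": [0.9, -0.3, 0], "jaw": 1}])

```text
time_s: 18.67
tool_pos: [0.6418, -0.1532, 0.2231]
ee_rot: [-1.577, -1.229, -0.101]
ft_force: [1.9, -1.3, -8.8]
gripper_width: 0.002
```

Call:
play_rows(steps=[{"delta_rot": [0, 0, 0], "offset": [0.5, -0.2, 0], "jaw": 1}, {"delta_rot": [0, 0, 0], "offset": [0.5, -0.2, 0], "jaw": 1}])

```text
time_s: 18.83
tool_pos: [0.6417, -0.1532, 0.2234]
ee_rot: [-1.577, -1.228, -0.101]
ft_force: [3.6, -2.2, -11.0]
gripper_width: -0.001
```

Call:
play_rows(steps=[{"delta_rot": [0, 0, 0], "offset": [-0.9, 0.3, 0], "jaw": 1}, {"delta_rot": [0, 0, 0], "offset": [-1.9, 0.7, 0], "jaw": 1}, {"delta_rot": [0, 0, 0], "offset": [-2.8, 1, 0], "jaw": 1}, {"delta_rot": [0, 0, 0], "offset": [-3.8, 1.3, 0], "jaw": 1}, {"delta_rot": [0, 0, 0], "offset": [-4.7, 1.6, 0], "jaw": 1}, {"delta_rot": [0, 0, 0], "offset": [-4.7, 1.6, 0], "jaw": 1}])

```text
time_s: 19.33
tool_pos: [0.6418, -0.1532, 0.2191]
ee_rot: [-1.578, -1.23, -0.1]
ft_force: [-0.2, 0.5, -4.2]
gripper_width: -0.005
```

Call:
play_rows(steps=[{"delta_rot": [0, 0, 0], "offset": [-0.9, 0.3, 0], "jaw": 1}, {"delta_rot": [0, 0, 0], "offset": [-0.9, 0.3, 0], "jaw": 1}])

```text
time_s: 19.5
tool_pos: [0.642, -0.1532, 0.2185]
ee_rot: [-1.578, -1.231, -0.099]
ft_force: [-0.5, -0.5, -0.8]
gripper_width: 0.002
```

Call:
play_rows(steps=[{"delta_rot": [0, 0, 0], "offset": [-1.9, 0.7, 0], "jaw": 1}, {"delta_rot": [0, 0, 0], "offset": [-5, 1.5, 0], "jaw": 1}, {"delta_rot": [0, 0, 0], "offset": [-12, 4, 0], "jaw": 1}, {"delta_rot": [0, 0, 0], "offset": [-30, 10, 0], "jaw": 1}, {"delta_rot": [0, 0, 0], "offset": [-50, 5, 0], "jaw": 1}, {"delta_rot": [0, 0, 0], "offset": [-65, -25, 0], "jaw": 1}, {"delta_rot": [0, 0, 0], "offset": [-75, -60, 0], "jaw": 1}, {"delta_rot": [0, 0, 0], "offset": [-75, -60, 0], "jaw": 1}])

```text
time_s: 20.17
tool_pos: [0.5558, -0.1432, 0.1656]
ee_rot: [-1.569, -1.223, -0.109]
ft_force: [1.6, 0.1, -0.3]
gripper_width: -0.001
```

```bash
python3 - <<'E'
from h import *
s=arm.sense();q=s['joint_positions'];print(s['time_s'],q.round(3),s['tool_pos'],s['ft_force'],w2b(s['tool_pos']))
print((fk(q)[0]-s['tool_pos']).round(4))
p=arm.snapshot('top');im=cv2.cvtColor(p['image'],cv2.COLOR_RGB2BGR)
cv2.imwrite('pics/t4.png',cv2.resize(im[130:300,140:460],None,fx=2.5,fy=2.5,interpolation=cv2.INTER_CUBIC))
m=arm.trace(p,'lip')[0]['mask'];c=cloud(p,m);b=np.array([w2b(x) for x in c]);k=b[(b[:,0]<-.006)&(b[:,0]>-.03)&(abs(b[:,1])<.2)];print('lip top z',np.median(k[:,2]),np.histogram(k[:,2],np.arange(.2,.28,.01)))
for b,pit in(([-.21,.01,.10],45),([-.21,.01,.021],45),([-.21,.01,.021],35),([.03,.01,.021],45)):
    print(b,pit,[ (x.round(2),round(e,4)) for x,e in [ik(b2w(b),Rt(YB,pit,1),q)]])
E
```

```text
20.1667 [-0.551  0.646  2.443  2.689  1.176  1.596] [ 0.55584981 -0.14316463  0.16564214] [ 1.62133477  0.13246749 -0.29063362] [-0.10407873 -0.13942765  0.16564214]
[ 0.0157 -0.0095 -0.0207]
lip top z 0.24448749053101765 (array([   0,    0,    0,   45, 1455,   14,    1,    0]), array([0.2 , 0.21, 0.22, 0.23, 0.24, 0.25, 0.26, 0.27, 0.28]))
[-0.21, 0.01, 0.1] 45 [(array([-0.1 ,  0.48,  2.59,  3.15,  0.71,  1.57]), np.float64(0.0))]
[-0.21, 0.01, 0.021] 45 [(array([-0.1 ,  0.76,  2.62,  3.15,  1.02,  1.57]), np.float64(0.0))]
[-0.21, 0.01, 0.021] 35 [(array([-0.1 ,  0.93,  2.69,  3.15,  1.43,  1.58]), np.float64(0.0))]
[0.03, 0.01, 0.021] 45 [(array([-0.1 ,  0.79,  2.01,  3.15,  0.44,  1.57]), np.float64(0.0))]
```

View pics/t4.png

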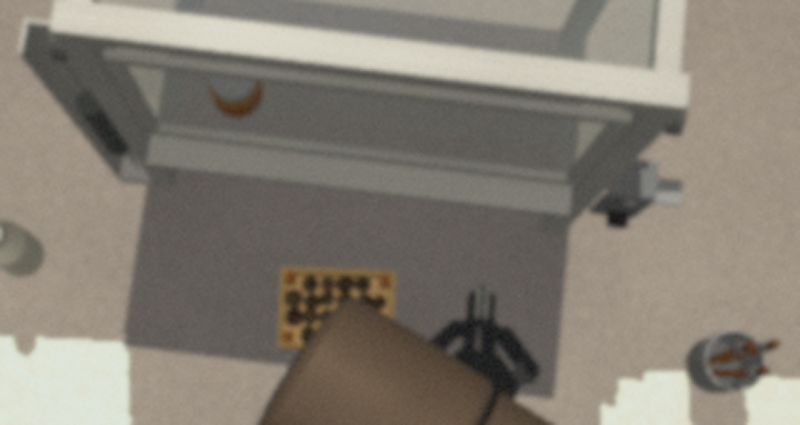

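```bash
python3 - <<'E'
from h import *
for b,pit in(([-.17,-.12,.16],30),([-.205,-.06,.14],42),([-.21,.01,.11],45)): plan(b2w(b),Rt(YB,pit,1))
E
```

```text
offset [-29.9 -63.9  20.9] rot [-0.1  0.1 10.4]
offset [-60.4 -90.   81. ] rot [-0.1  0.1 22.4]
offset [-90.1 -84.6 151.1] rot [-0.1  0.2 25.4]
```

Call:
play_rows(steps=[{"delta_rot": [0, 0, 10], "offset": [-30, -64, 21], "jaw": -1}, {"delta_rot": [0, 0, 10], "offset": [-30, -64, 21], "jaw": -1}, {"delta_rot": [0, 0, 22], "offset": [-60, -90, 81], "jaw": -1}, {"delta_rot": [0, 0, 22], "offset": [-60, -90, 81], "jaw": -1}, {"delta_rot": [0, 0, 25.4], "offset": [-90, -85, 151], "jaw": -1}, {"delta_rot": [0, 0, 25.4], "offset": [-90, -85, 151], "jaw": -1}, {"delta_rot": [0, 0, 25.4], "offset": [-90, -85, 151], "jaw": -1}, {"delta_rot": [0, 0, 25.4], "offset": [-90, -85, 151], "jaw": -1}, {"delta_rot": [0, 0, 25.4], "offset": [-90, -85, 151], "jaw": -1}])

```text
time_s: 21.02
tool_pos: [0.4678, 0.0175, 0.1107]
ee_rot: [-1.574, -0.787, -0.103]
ft_force: [-0.6, 0.6, 0.5]
gripper_width: 0.998
```

```bash
python3 - <<'E'
from h import *
s=arm.sense();q=s['joint_positions'];print(s['time_s'],q.round(3),s['tool_pos'],s['ft_force'],w2b(s['tool_pos']),s['gripper_width'])
for n in('scene','top'):
    p=arm.snapshot(n);im=cv2.cvtColor(p['image'],cv2.COLOR_RGB2BGR);a=im[150:320,130:350] if n=='scene' else im[150:320,180:400]
    cv2.imwrite(f'pics/{n}5.png',cv2.resize(a,None,fx=3.3,fy=3.3,interpolation=cv2.INTER_CUBIC))
    for r in arm.trace(p,'crate_center')[:1]:
        c=cloud(p,r['mask']);b=np.array([w2b(x) for x in c]);k=b[b[:,2]>.036];print(n,r['score'],cv2.minAreaRect(k[:,:2].astype(np.float32)))
plan(b2w([-.21,.01,.022]),Rt(YB,45,1))
plan(b2w([-.15,.01,.022]),Rt(YB,45,1))
E
```

```text
21.0167 [-0.102  0.527  2.54   3.148  0.712  1.567] [0.46775138 0.01750382 0.11073181] [-0.59985229  0.6150069   0.5255076 ] [-0.20927597  0.01060309  0.11073181] 0.9981311274541201
scene 0.57 ((-0.1302015781402588, 0.010524380952119827), (0.0898941233754158, 0.1355133056640625), 5.150495529174805)
top 0.84 ((-0.13252928853034973, 0.009279746562242508), (0.08946112543344498, 0.12969495356082916), 4.3430376052856445)
offset [-63.4  62.5   1.7] rot [0.1 0.1 0.1]
offset [-21.  105.    1.7] rot [0.1 0.1 0.1]
```

View pics/scene5.png

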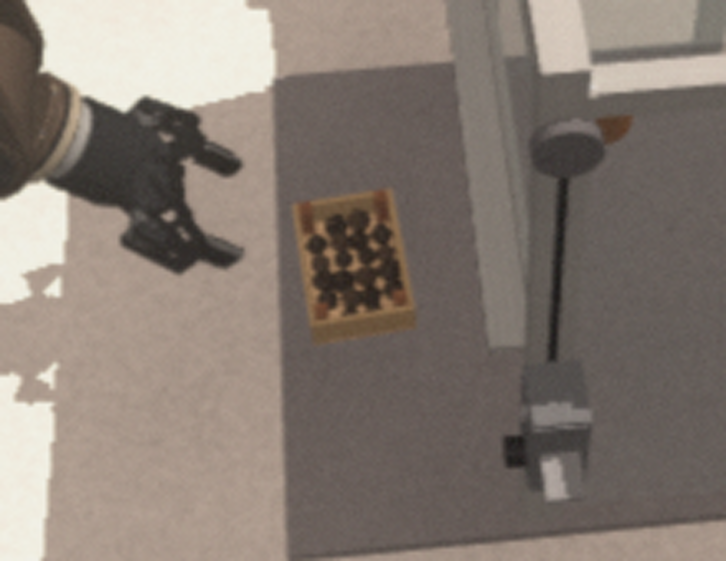

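View pics/top5.png

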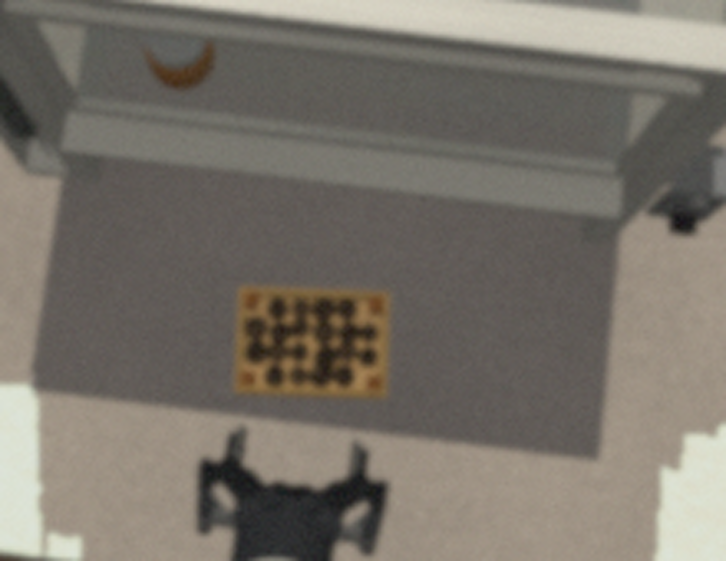

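Call:
play_rows(steps=[{"delta_rot": [0, 0, 0], "offset": [-30, 30, 1], "jaw": -1}, {"delta_rot": [0, 0, 0], "offset": [-63, 62, 2], "jaw": -1}, {"delta_rot": [0, 0, 0], "offset": [-63, 62, 2], "jaw": -1}, {"delta_rot": [0, 0, 0], "offset": [-63, 62, 2], "jaw": -1}, {"delta_rot": [0, 0, 0], "offset": [-58, 67, 2], "jaw": -1}, {"delta_rot": [0, 0, 0], "offset": [-53, 72, 2], "jaw": -1}, {"delta_rot": [0, 0, 0], "offset": [-49, 76, 2], "jaw": -1}, {"delta_rot": [0, 0, 0], "offset": [-45, 80, 2], "jaw": -1}, {"delta_rot": [0, 0, 0], "offset": [-41, 84, 2], "jaw": -1}, {"delta_rot": [0, 0, 0], "offset": [-37, 88, 2], "jaw": -1}, {"delta_rot": [0, 0, 0], "offset": [-33, 92, 2], "jaw": -1}, {"delta_rot": [0, 0, 0], "offset": [-29, 96, 2], "jaw": -1}, {"delta_rot": [0, 0, 0], "offset": [-25, 100, 2], "jaw": -1}, {"delta_rot": [0, 0, 0], "offset": [-21, 104, 2], "jaw": -1}, {"delta_rot": [0, 0, 0], "offset": [-21, 104, 2], "jaw": -1}])

```text
time_s: 22.47
tool_pos: [0.5268, 0.0125, 0.0225]
ee_rot: [-1.574, -0.788, -0.105]
ft_force: [-1.2, 0.5, 0.0]
gripper_width: 1.003
```

```bash
python3 - <<'E'
from h import *
s=arm.sense();q=s['joint_positions'];print(s['time_s'],q.round(3),s['tool_pos'],s['ft_force'],w2b(s['tool_pos']),s['gripper_width'])
for n in('scene',):
    p=arm.snapshot(n);im=cv2.cvtColor(p['image'],cv2.COLOR_RGB2BGR);a=im[150:320,130:350]
    cv2.imwrite(f'pics/{n}6.png',cv2.resize(a,None,fx=3.3,fy=3.3,interpolation=cv2.INTER_CUBIC))
    for r in arm.trace(p,'crate_center')[:1]:
        c=cloud(p,r['mask']);b=np.array([w2b(x) for x in c]);k=b[b[:,2]>.036];print(n,r['score'],cv2.minAreaRect(k[:,:2].astype(np.float32)))
plan(b2w([.03,.01,.022]),Rt(YB,45,1))
E
```

```text
22.4667 [-0.098  0.792  2.429  3.152  0.866  1.569] [0.52682381 0.01252195 0.02254871] [-1.20495237  0.48962233  0.03176804] [-0.1500136   0.01213358  0.02254871] 1.002875089736888
scene 0.66 ((-0.10986355692148209, 0.005918353796005249), (0.0898558720946312, 0.13447819650173187), 0.10625440627336502)
offset [127.5 128.3  -2.7] rot [-0.   0.2  0.1]
```

View pics/scene6.png

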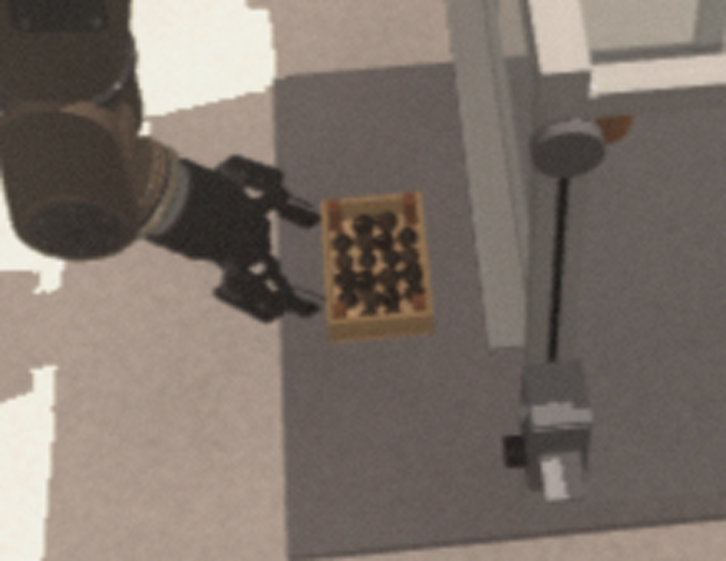

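Call:
play_rows(steps=[{"delta_rot": [0, 0, 0], "offset": [4, 4, 0], "jaw": -1}, {"delta_rot": [0, 0, 0], "offset": [9, 9, 0], "jaw": -1}, {"delta_rot": [0, 0, 0], "offset": [15, 15, 0], "jaw": -1}, {"delta_rot": [0, 0, 0], "offset": [22, 22, 0], "jaw": -1}, {"delta_rot": [0, 0, 0], "offset": [29, 29, -1], "jaw": -1}, {"delta_rot": [0, 0, 0], "offset": [36, 36, -1], "jaw": -1}, {"delta_rot": [0, 0, 0], "offset": [43, 43, -1], "jaw": -1}, {"delta_rot": [0, 0, 0], "offset": [50, 50, -1], "jaw": -1}, {"delta_rot": [0, 0, 0], "offset": [57, 57, -1], "jaw": -1}, {"delta_rot": [0, 0, 0], "offset": [64, 64, -1], "jaw": -1}, {"delta_rot": [0, 0, 0], "offset": [71, 71, -2], "jaw": -1}, {"delta_rot": [0, 0, 0], "offset": [78, 78, -2], "jaw": -1}, {"delta_rot": [0, 0, 0], "offset": [85, 85, -2], "jaw": -1}, {"delta_rot": [0, 0, 0], "offset": [92, 92, -2], "jaw": -1}])

```text
time_s: 23.73
tool_pos: [0.6557, -0.0033, 0.0224]
ee_rot: [-1.574, -0.786, -0.104]
ft_force: [-1.6, 0.1, -0.7]
gripper_width: 0.999
```

```bash
python3 - <<'E'
from h import *
s=arm.sense();q=s['joint_positions'];print(s['time_s'],q.round(3),s['tool_pos'],s['ft_force'],w2b(s['tool_pos']))
for n in('scene','top'):
    p=arm.snapshot(n);im=cv2.cvtColor(p['image'],cv2.COLOR_RGB2BGR);a=im[150:320,130:350] if n=='scene' else im[150:320,180:400]
    cv2.imwrite(f'pics/{n}7.png',cv2.resize(a,None,fx=3.3,fy=3.3,interpolation=cv2.INTER_CUBIC))
plan(b2w([.035,.01,.022]),Rt(YB,45,1))
E
```

```text
23.7333 [-0.104  0.784  2.113  3.148  0.542  1.565] [ 0.65567399 -0.00329464  0.0224287 ] [-1.6113018   0.13718624 -0.6833469 ] [-0.02020593  0.0105518   0.0224287 ]
offset [37.5 39.2 -0.7] rot [-0.   0.2  0.2]
```

View pics/scene7.png

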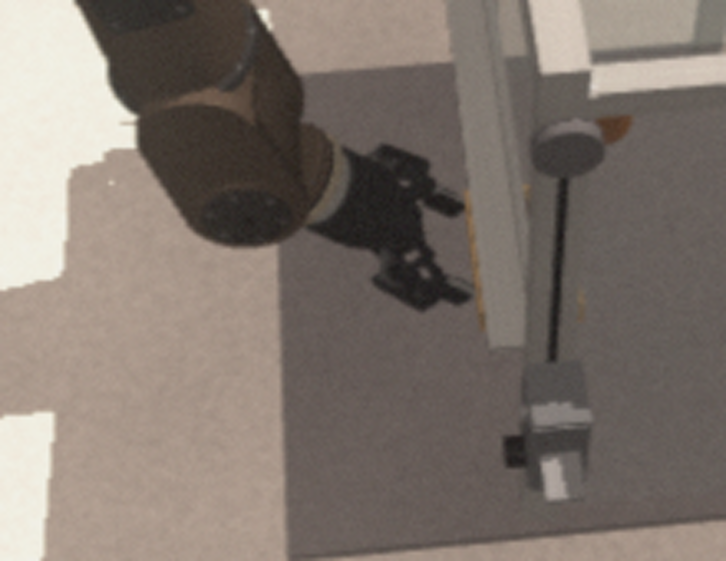

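View pics/top7.png

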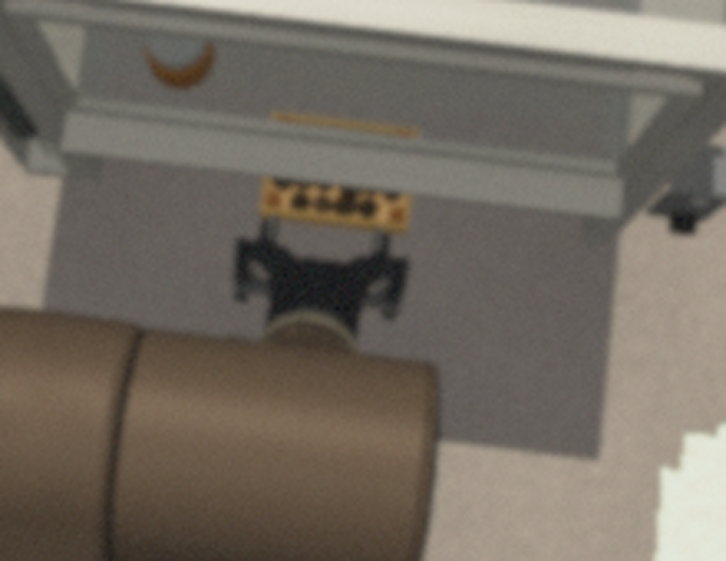

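Call:
play_rows(steps=[{"delta_rot": [0, 0, 0], "offset": [5, 5, 0], "jaw": -1}, {"delta_rot": [0, 0, 0], "offset": [11, 11, 0], "jaw": -1}, {"delta_rot": [0, 0, 0], "offset": [17, 17, 0], "jaw": -1}, {"delta_rot": [0, 0, 0], "offset": [23, 23, 0], "jaw": -1}, {"delta_rot": [0, 0, 0], "offset": [28, 29, -1], "jaw": -1}, {"delta_rot": [0, 0, 0], "offset": [33, 34, -1], "jaw": -1}, {"delta_rot": [0, 0, 0], "offset": [36, 37, -1], "jaw": -1}, {"delta_rot": [0, 0, 0], "offset": [38, 39, -1], "jaw": -1}, {"delta_rot": [0, 0, 0], "offset": [38, 39, -1], "jaw": -1}, {"delta_rot": [0, 0, 0], "offset": [38, 39, -1], "jaw": -1}])

```text
time_s: 24.67
tool_pos: [0.7089, -0.0099, 0.0218]
ee_rot: [-1.574, -0.786, -0.104]
ft_force: [0.1, 0.5, -0.2]
gripper_width: 1.001
```

```bash
python3 - <<'E'
from h import *
s=arm.sense();q=s['joint_positions'];print(s['time_s'],q.round(3),s['tool_pos'],s['ft_force'],w2b(s['tool_pos']))
for n in('scene','top'):
    p=arm.snapshot(n);im=cv2.cvtColor(p['image'],cv2.COLOR_RGB2BGR);a=im[150:320,130:350] if n=='scene' else im[130:300,180:400]
    cv2.imwrite(f'pics/{n}8.png',cv2.resize(a,None,fx=3.3,fy=3.3,interpolation=cv2.INTER_CUBIC))
E
```

```text
24.6667 [-0.107  0.807  1.982  3.145  0.434  1.566] [ 0.70886    -0.00994435  0.02176806] [ 0.1010132   0.46047026 -0.16060683] [0.03338859 0.00977858 0.02176806]
```

View pics/top8.png

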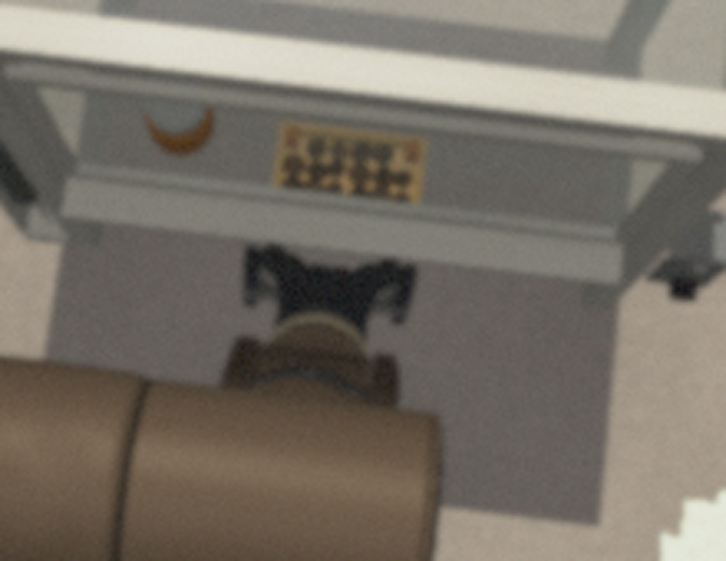

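Call:
play_rows(steps=[{"delta_rot": [0, 0, 0], "offset": [-7, -7, 0], "jaw": -1}, {"delta_rot": [0, 0, 0], "offset": [-20, -20, 0], "jaw": -1}, {"delta_rot": [0, 0, 0], "offset": [-38, -38, 1], "jaw": -1}, {"delta_rot": [0, 0, 0], "offset": [-58, -58, 1], "jaw": -1}, {"delta_rot": [0, 0, 0], "offset": [-78, -78, 1], "jaw": -1}, {"delta_rot": [0, 0, 0], "offset": [-98, -98, 2], "jaw": -1}, {"delta_rot": [0, 0, 0], "offset": [-110, -115, 2], "jaw": -1}, {"delta_rot": [0, 0, 0], "offset": [-115, -125, 2], "jaw": -1}, {"delta_rot": [0, 0, 0], "offset": [-115, -125, 2], "jaw": -1}, {"delta_rot": [0, 0, 0], "offset": [-115, -125, 2], "jaw": -1}])

```text
time_s: 25.6
tool_pos: [0.5402, 0.0101, 0.0289]
ee_rot: [-1.574, -0.786, -0.104]
ft_force: [0.6, -0.4, -0.8]
gripper_width: 1.002
```

```bash
python3 - <<'E'
from h import *
s=arm.sense();print(s['time_s'],s['tool_pos'],s['ft_force'],w2b(s['tool_pos']))
for n in('scene','top'):
    p=arm.snapshot(n);im=cv2.cvtColor(p['image'],cv2.COLOR_RGB2BGR);a=im[150:320,130:350] if n=='scene' else im[130:300,180:400]
    cv2.imwrite(f'pics/{n}9.png',cv2.resize(a,None,fx=3.3,fy=3.3,interpolation=cv2.INTER_CUBIC))
    for l in('crate_center','lip','glue_bottle','brush_tin'):
      for r in arm.trace(p,l)[:1]:
        c=cloud(p,r['mask']);b=np.array([w2b(x) for x in c]);print(n,l,round(r['score'],2),np.median(c,0).round(3))
        if l=='lip': k=b[(b[:,0]<-.006)&(b[:,0]>-.03)&(abs(b[:,1])<.2)];print('lip top z',np.median(k[:,2]))
        if l=='crate_center': v,u=np.nonzero(r['mask']); print(r['extent'])
p=arm.snapshot('top')
E
```

```text
25.6 [0.54021945 0.0101415  0.02893494] [ 0.55828241 -0.42094782 -0.8349498 ] [-0.13643764  0.01123748  0.02893494]
scene lip 0.61 [ 0.664 -0.033  0.248]
lip top z 0.24470569444019288
scene glue_bottle 0.97 [0.605 0.359 0.082]
scene brush_tin 0.93 [ 0.493 -0.431  0.059]
top lip 0.76 [ 0.668 -0.015  0.35 ]
lip top z 0.24451427457818686
top glue_bottle 0.98 [0.598 0.365 0.101]
top brush_tin 0.63 [ 0.491 -0.427  0.055]
```

View pics/top9.png

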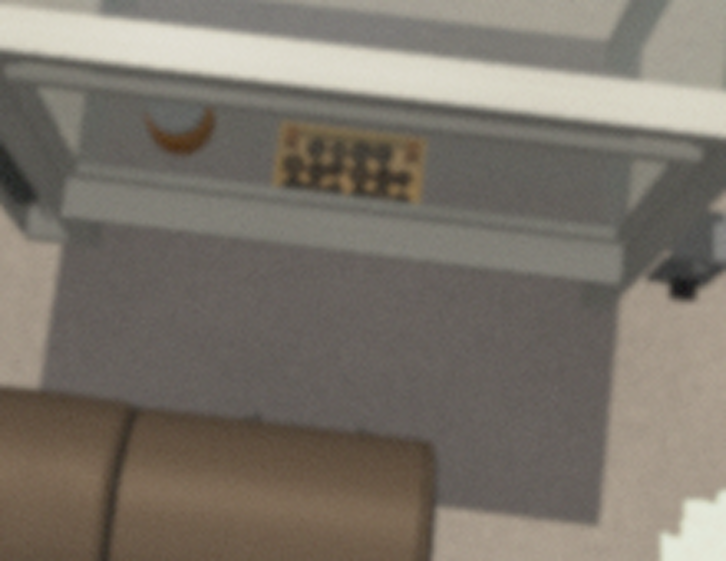

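View pics/scene9.png

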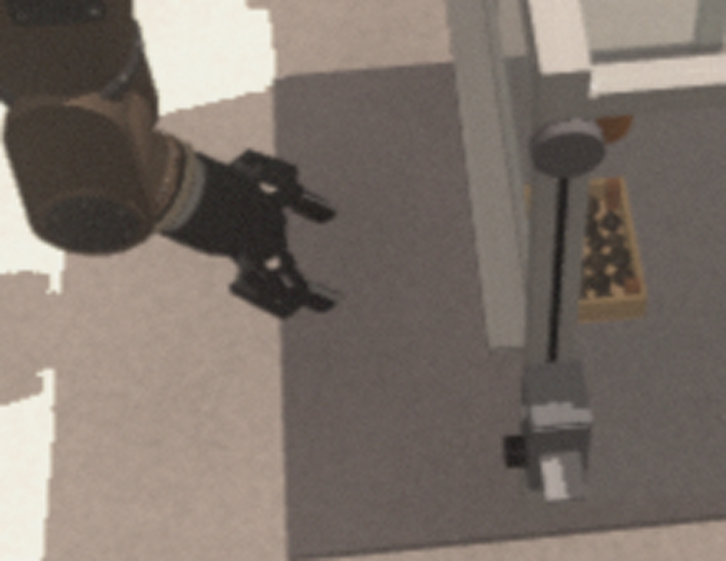

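```bash
python3 - <<'E'
from h import *
p=arm.snapshot('top')
for u,v in((283,120),(428,135)): print(w2b(ray_plane(p,180+u/3.3,130+v/3.3,.046)).round(3))
p=arm.snapshot('scene')
for u,v in((625,178),(647,300)): print(w2b(ray_plane(p,130+u/3.3,150+v/3.3,.046)).round(3))
arm.hand_in()
E
```

```text
[0.117 0.067 0.046]
[ 0.12  -0.062  0.046]
[0.122 0.065 0.046]
[ 0.12  -0.065  0.046]
the job is handed in; nothing more can be done
```

The sash is up on its catch and the crate is inside the booth behind it. I handed the job in at about 26 s; the hand-in gave no verdict.

**Sash:** I pushed it up by the lip with the fingers shut. It took a steady 5 to 7 N until about 5 mm above the mark, then rose to 11 N against the rubber buffer. I let it down about 5 mm and the force fell to nearly zero, so the catch had taken it. In the last picture the lip's top was at 0.2445 m. That puts its underside at about 0.235 m, against 0.230–0.232 m for the mark, so inside the 13 mm limit. The height did not change after I moved away.

**Crate:** With the jaws open, I pushed it straight in with both fingertips; it squared up on the way. Both cameras put its far corners 117–122 mm behind the sash. The near corners are therefore about 27–32 mm behind it, where 6 mm is needed. It sits square and looks flat.

**Bystanders and arm:** The bottle and tin read the same as at the start. The networks never found the jar; in the pictures it does not appear to have moved. The arm ended about 100 mm in front of the lip, touching nothing.

**Disagreement:** Two estimates of the booth's origin, from the lip and from the deck's front edge, differed by about 5 mm. The crate's margin covers that.

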